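Close the adjustable wrench on the clamp nut and tighten it

TASK

The brass clamp nut on the aluminium tooling plate is loose. Slide the adjustable wrench over the nut until the nut sits fully home in the throat, roll the wrench's brass worm with light, felt pressure until the jaw is snug on the nut, and only then swing the handle clockwise (seen from above) until the nut comes up firm against its stop; do not force the jaw open again, do not push on the jaw itself, leave the wrench lying on the nut, and leave the batteries, the screwdriver and the loose washer where they are.

Things in the scene. Friction and masses are not known exactly. Their poses are not given: they have to be found in the camera images.
- plate: Tooling plate, 300 x 420 mm, long side along its own y: a fixed base and a light aluminium bed floating on stiff springs above it. Origin: centre of the underside; the bed's top is 25 mm above it. Pressed down, the bed gives after 1 to 4 N, then 1 mm per 20 N, up to 2 mm. The nut stands on it at (0, -100) mm. A black bar 30 mm high runs along its -y edge, y = -207 to -177 mm.
- nut (a joint): Turn of the brass hex nut about its vertical stud, rad. Grows clockwise seen from above (tightening); it starts at 0 to 0.08 and has a hard stop at 0.70 (nut firm). It resists with about 0.25 N m all the way and stays where it is left.
- nut_centre (a point): Centre of the hex nut, 10 mm above the plate's top. 30 mm across flats, 34.6 across corners; nut spans 1 to 19 mm above the plate, a 20 mm thick stud end goes up to 27 mm. Own x points to a corner, own y is square to two flats. The wrench fits when its x lies along the nut's x (handle towards the nut's -x). Turns with the nut.
- wrench: Adjustable wrench, loose, flat on the plate, 230 mm long, about 0.5 kg. Own +x points from the handle out of the mouth, z up; origin on the underside, 18 mm in front of the throat. A nut fully home has its axis at x = 0 to -1 mm. Jaws are 14 mm thick and reach to x = +14 mm; the fixed jaw's face is at y = +15 mm, the moving jaw is on the -y side. With the jaw wide open it slips round on the nut.
- wrench_handle (a point): Point on the handle, at (-130, 0, 5.5) mm in the wrench's frame, same axes. The handle is a straight bar 22 mm wide (blue sleeve 23 mm), 11 mm thick, underside on the plate, from x = -66 to -215 mm of the wrench's frame. It can be gripped across its width from above, or pushed.
- jaw (a joint): Opening of the moving jaw, m: the gap between the jaws is 26 mm plus this; 0 to 0.014; starts at 0.0090 to 0.0115. At 0.004 the gap is the nut's 30 mm (snug). Driven by the worm, 1.2 mm per rad. The worm's friction holds it against some 25 N; more forces it open. No spring.
- worm_axis (a point): Middle of the knurled brass worm, a roller 18 mm thick and 17 mm long, axis along the wrench's y; at rest at (-44, -4, 14) mm in the wrench's frame, so its top is 23 mm above the plate, 7 mm above the cheeks beside it (16 mm). This point turns with the worm about y.
- worm: The worm itself (same origin). Stroking its top with a fingertip towards the mouth (wrench +x) closes the jaw, 9 mm of stroke per rad; stroking back opens it. Rolling takes about 4 N of drag, so press down with 5.5 to 7 N; over 13 N in all (pressure and drag) spoils it. Do not stroke with the tip's edge on its flank. When the jaw is snug the worm stops and the finger slips on it.
- battery_a: Black battery, 100 x 70 x 90 mm, loose, a bystander; origin at its underside's centre.
- battery_b: Black battery, 100 x 70 x 90 mm, loose, a bystander; origin at its underside's centre.
- battery_c: Black battery, 100 x 70 x 90 mm, loose, a bystander; origin at its underside's centre.
- screwdriver: Screwdriver, about 200 mm, loose, a bystander; origin at its underside's centre.
- washer: Loose steel ring, 40 mm wide, 5 mm high, lying on the plate's far right part, a bystander; origin at its underside's centre.

How it is judged (in metres and radians):
On the way, in this order (a step that is already met when the one before it is completed fails the run):
1. the nut is fully home in the wrench's throat (axis within 6 mm of the wrench's origin lengthwise, wrench flat), not yet turned (x of nut_centre in the frame of wrench between -0.006 and 0.005 m and y of nut_centre in the frame of wrench between -0.014 and 0.006 m and angle between wrench's own z axis and vertical below 0.08 rad and value of joint nut below 0.2 rad), for 0.2 s.
2. the jaw has been rolled snug: opening value below 5.2 mm and the jaw pressing on the nut with at least 8 N, the nut not turned yet (below 0.2 rad) (x of nut_centre in the frame of wrench between -0.006 and 0.005 m and value of joint jaw below 0.0052 m and contact force between jaw and nut above 8 N and value of joint nut below 0.2 rad), for 0.2 s.
3. the nut is turned up to its stop (at least 0.66 rad) with the jaw still closed on it (x of nut_centre in the frame of wrench between -0.006 and 0.005 m and value of joint nut above 0.66 rad and value of joint jaw below 0.0056 m), for 0.1 s.
At the end, for the whole second after the job is handed in: The nut stands at its stop (0.66 rad or more), the wrench lies flat and at rest with the nut home in its throat (axis within 6 mm of the wrench's origin lengthwise), and the jaw is still closed on the nut (opening value below 5.6 mm) (all of step 3 and angle between wrench's own z axis and vertical below 0.08 rad and linear speed of wrench below 0.02 m/s); the robot touches nothing.
It fails at once if the worm is pressed with more than 13 N (contact force between the fingers and worm above 13 N).
It fails at once if the moving jaw is pushed by the fingers (over 4 N) (contact force between the fingers and jaw above 4 N).
It fails at once if a bystander is moved by more than 30 mm (distance of any of battery_a, battery_b, battery_c, screwdriver, washer from where it was at the start of the episode above 0.03 m).
It also fails if it takes over 72 s, if anything falls off the work surface, if the arm or the gripper's body presses on something with over 40 N, if the wrist force passes 120 N, or if a joint passes its speed limit or range.

ROBOT

A 6-joint arm with a two-finger parallel gripper is mounted at the origin on the work surface. World frame = base frame: x ahead of the robot, y to its left, z up, the work surface at z = 0. Lengths are in mm, angles in rad, forces in N, time in s.
With the tool pointing down it reaches from about 275 to 1000 mm from the base axis. Payload 8.4 kg.
Tool frame: the origin (TCP) lies at the very end of the fingers, on their centre line; the grasp point (between the pads) lies 19 mm behind it; z points along the fingers, y is the line along which they close (so a half turn about z gives the same grasp; the last joint's range is limited). The gripper opens to 85 mm and grips with 20 to 120 N. Pads are 22 mm wide; open, the fingers measure 114 mm over their backs; the gripper's body (76 mm by 85 mm) begins 54 mm behind the grasp point. The pads swing forward as they close: fully open they stand 13 mm farther back than shut.
Start: joints at [1.183, 0.353, 1.633, -0, 1.155, -0.002], TCP at [235.187, 579.064, 231.281] pointing down, gripper open.
Joint ranges: [-2.63, 2.63], [-0.92, 2.1], [0.06, 2.66], [-1.3, 4.44], [0, 2.69], [-3.02, 3.02]. Speed limits (rad/s): [2.22, 2.22, 2.79, 3.14, 3.14, 3.14].

INTERFACE

Orientations are given as [roll, pitch, yaw] about the fixed x, y, z axes, in that order (R = Rz(yaw) Ry(pitch) Rx(roll)).
In Python, from rig import sensors, grab_frame, camera_params, order gives the robot as it stands. The module is installed in compiled form; this text tells all that it offers.
- The arm moves only by the tool move_arm, never from a script. Its argument "motion" is a list of rows, each a list of 7 numbers: the turn, a rotation vector about the tool's x, y, z in rad, then the shift along the tool's x, y, z in m, then the finger opening in m, from 0 to 0.0854. A call has 1 to 8 rows; each row is the pose to reach, as a shift and turn from the pose commanded when the call began, along the tool's axes at that moment; what a row does not reach only later rows make up. A row lasts 1/8 s, in which the tool goes at most 62.5 mm and 10.7 degrees, less where a joint would pass 70% of its speed; a pose out of reach is approached as far as the arm can. A call with a gripper value outside its range is refused whole. The fingers move at their own pace and stop on an object; "grip_force" is the grip in N (left out, the last holds). Time passes only in rows, so rows that repeat a pose let the fingers close. It gives the time, the measured TCP pose, the force, the opening and the grip force at its end, in the units of the state.
- sensors.sense(): the state, without advancing time (a new reading comes with each control period).
- grab_frame(name): name is "side" or "top"; returns (picture, depth): 480x640x3 uint8, red, green, blue; 480x640 float32, mm along the optical axis (not along the pixel's ray), 0 where there is no reading.
- camera_params(name): a dict with "camera_matrix" (3x3 intrinsics, pixels), "k1" (the pictures are not rectified: a ray, as slopes to the right and down, at radius r is drawn at 1 + k1 r^2 times it, then the intrinsics apply), "world_from_camera" (4x4, takes a point from camera to world coordinates). Camera axes: x right, y down, z forward; pixel columns grow to the right and rows downward; lengths in mm; the calibration is good to about 2 mm. A picture is of the moment at which its call begins. camera_params takes no time and is no camera call.
- order.sign_off(): hands the job in; it is judged then, once.
The state is a dict: "clock": time; "qpos": joint angles; "qvel": joint speeds; "joint_efforts": joint torques, N m; "eef_pos": TCP position; "tcp_rot": TCP orientation; "contact_force": force on the tool from outside, world axes, zero at the start; "wrist_torque": the same for the moment, N m; "opening": opening from 0.0 (shut) to 1.0 (fully open); "grasp_force": force on a finger pad.
Only numpy, scipy, OpenCV 4.12 (cv2) and the standard library are available. Lean on these libraries where they do the work, as an engineer would, in place of code of your own. Each camera call takes 0.05 s, during which the arm holds its last target. There are 200 camera calls.

## Working session

There is one attempt and no reset: what is moved stays moved. The work goes in short steps, Python scripts to look and compute and a tool call to move; the robot and the scene stay as the last step left them, time stands still between calls to the robot, and variables do not carry over. Pictures are saved under pics/ and viewed, at most 10 in all, crops included, and the job is handed in when it is done.

Besides the shell and the picture viewer there is one more tool, called after "Call:" by a JSON object that holds its "method" and its "body". move_arm: Moves the arm, as the interface text tells. Its arguments: {"type":"object","properties":{"motion":{"type":"array","items":{"type":"array","items":{"type":"number"}}},"grip_force":{"type":"number"}},"required":["motion"]}

```bash
mkdir -p pics; cat > h.py <<'E'
import numpy as np, cv2
from rig import sensors, grab_frame, camera_params, order
def ray(name,uv):
    p=camera_params(name);K=np.array(p["camera_matrix"]);T=np.array(p["world_from_camera"])
    d=cv2.undistortPoints(np.array(uv,float).reshape(-1,1,2),K,np.array([p["k1"],0,0,0,0.]) if 1 else None).reshape(-1,2)
    d=np.c_[d,np.ones(len(d))]
    return T[:3,3],d,T
def onz(name,uv,z):
    o,d,T=ray(name,uv);w=d@T[:3,:3].T
    return o+w*((z-o[2])/w[:,2])[:,None]
def dep(name,uv,D):
    o,d,T=ray(name,uv);uv=np.array(uv,int).reshape(-1,2)
    return o+(d*D[uv[:,1],uv[:,0]][:,None])@T[:3,:3].T
E
python3 - <<'E'
from h import *
for n in("top","side"):
    p,d=grab_frame(n);cv2.imwrite(f"pics/{n}0.png",p[:,:,::-1]);np.savez(f"{n}0.npz",p=p,d=d)
    print(camera_params(n))
print(sensors.sense())
E
```

```text
{'camera_matrix': array([[524.89114613,   0.        , 317.53961825],
       [  0.        , 524.89114613, 244.76497113],
       [  0.        ,   0.        ,   1.        ]]), 'k1': 0.013908285281747392, 'world_from_camera': array([[ 1.44376334e-02, -9.95027173e-01,  9.85519101e-02,
         4.02623789e+02],
       [-9.99888964e-01, -1.40035392e-02,  5.09506433e-03,
         1.08105667e+01],
       [-3.68965192e-03, -9.86145280e-02, -9.95118868e-01,
         1.32101523e+03],
       [ 0.00000000e+00,  0.00000000e+00,  0.00000000e+00,
         1.00000000e+00]])}
{'camera_matrix': array([[591.28464708,   0.        , 327.23219192],
       [  0.        , 591.28464708, 250.55998072],
       [  0.        ,   0.        ,   1.        ]]), 'k1': -0.09399831209210964, 'world_from_camera': array([[ 8.08328270e-01, -4.02860891e-01,  4.29311671e-01,
        -1.92754208e+02],
       [-5.88732006e-01, -5.53355293e-01,  5.89230469e-01,
        -9.55251565e+02],
       [ 1.83973522e-04, -7.29041166e-01, -6.84469827e-01,
         1.15471011e+03],
       [ 0.00000000e+00,  0.00000000e+00,  0.00000000e+00,
         1.00000000e+00]])}
{'clock': 0.1, 'qpos': array([ 1.18261742e+00,  3.53595862e-01,  1.63406842e+00,  1.06610636e-05,
        1.15518400e+00, -2.37513862e-03]), 'qvel': array([ 0.00044164, -0.00087123, -0.00274296,  0.00042046,  0.00040621,
        0.00107972]), 'joint_efforts': array([-1.20411649e-03, -6.06353402e+01, -3.42818427e+01, -3.55473151e-05,
        3.94940522e-03,  1.09647630e-05]), 'eef_pos': array([235.01040053, 578.67094007, 230.62244442]), 'tcp_rot': array([-3.14033706e+00, -1.27303152e-05,  2.75578457e+00]), 'contact_force': array([-0.08140958,  0.51422006,  0.15487157]), 'wrist_torque': array([-0.02930948, -0.00366439,  0.01821609]), 'grasp_force': 0.0, 'opening': 1.0017238117443266}
```

View pics/top0.png

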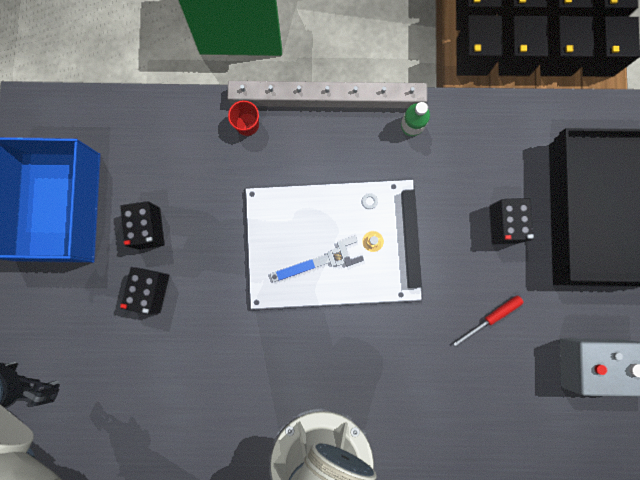

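View pics/side0.png

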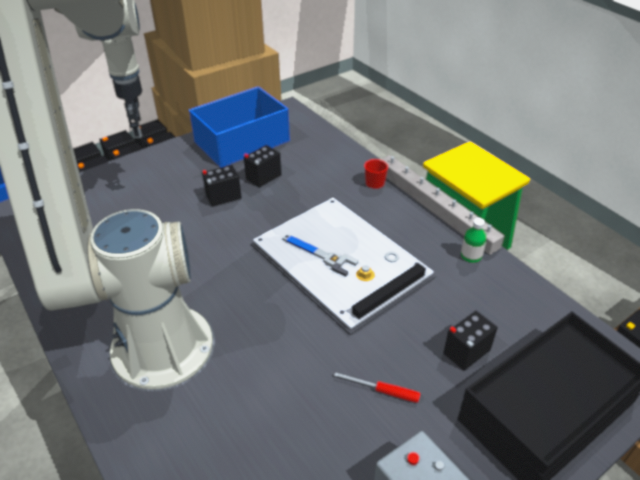

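```bash
python3 - <<'E'
from h import *
p=np.load("top0.npz")["p"];c=cv2.resize(p[170:315,240:430],None,fx=4.2,fy=4.1,interpolation=cv2.INTER_CUBIC)
cv2.imwrite("pics/topc.png",c[:,:,::-1])
hsv=cv2.cvtColor(p,cv2.COLOR_RGB2HSV)
for n in("top","side"):
    q=np.load(n+"0.npz");p=q["p"];D=q["d"];hsv=cv2.cvtColor(p,cv2.COLOR_RGB2HSV)
    roi=np.zeros(D.shape,np.uint8)
    if n=="top": roi[170:315,240:430]=1
    else: roi[195:330,250:435]=1
    for nm,lo,hi in(("blue",(100,120,60),(130,255,255)),("brass",(12,80,80),(35,255,255)),("white",(0,0,195),(180,60,255))):
        m=cv2.inRange(hsv,lo,hi)*roi
        k,l,s,ce=cv2.connectedComponentsWithStats(m)
        for i in range(1,k):
            if s[i,4]<15: continue
            vs,us=np.where(l==i);P=dep(n,np.c_[us,vs],D.astype(float))
            uv=np.c_[us,vs].astype(np.float32)
            print(n,nm,s[i],ce[i].round(1),"med depth xyz",np.median(P,0).round(1),"mean",P.mean(0).round(1),cv2.minAreaRect(uv) if nm!="brass" else "")
E
```

```text
top blue [276 260  39  20 338] [295.1 269.3] med depth xyz [469.1  71.6  37. ] mean [468.4  71.1  40.8] ((295.1214294433594, 269.3490905761719), (8.78792667388916, 38.02626419067383), 70.82099914550781)
top brass [363 231  21  21 264] [372.5 241.2] med depth xyz [ 539.8 -117.4   27.7] mean [ 540.1 -117.2   41. ] 
top white [  246   180   175   129 17207] [324.4 243.6] med depth xyz [535.5   2.6  25.8] mean [5.34e+02 5.00e-01 3.12e+01] ((332.5428466796875, 243.8135223388672), (120.14949035644531, 170.02781677246094), 86.98721313476562)
top white [370 236   8   9  55] [373.7 239.7] med depth xyz [ 541.8 -119.6   52.7] mean [ 542.5 -119.    52.3] ((373.5, 240.0), (8.0, 7.0), 90.0)
side blue [287 236  30  17 202] [301.4 244.1] med depth xyz [464.7  68.7  38.4] mean [461.7  65.2  43.3] ((301.4560546875, 244.09510803222656), (30.521406173706055, 6.774774074554443), 24.775142669677734)
side brass [332 256   5   5  15] [334.1 258. ] med depth xyz [497.3 -38.4  49.2] mean [498.8 -37.4  48.4] 
side brass [356 268  19  13 172] [364.8 274.8] med depth xyz [ 532.7 -128.5   30.5] mean [ 535.6 -125.1   34. ] 
side white [ 254  198  179  129 9192] [337.2 255.1] med depth xyz [527.3 -16.2  27.1] mean [525.7 -14.4  31.2] ((342.9005432128906, 255.61048889160156), (154.38218688964844, 96.77690124511719), 41.987213134765625)
side white [374 284  41  28  50] [393.8 297.4] med depth xyz [ 550.5 -227.3   26.5] mean [ 550.4 -227.2   26.3] ((393.92303466796875, 297.38458251953125), (1.1094005107879639, 48.2589225769043), 56.3099365234375)
```

View pics/topc.png

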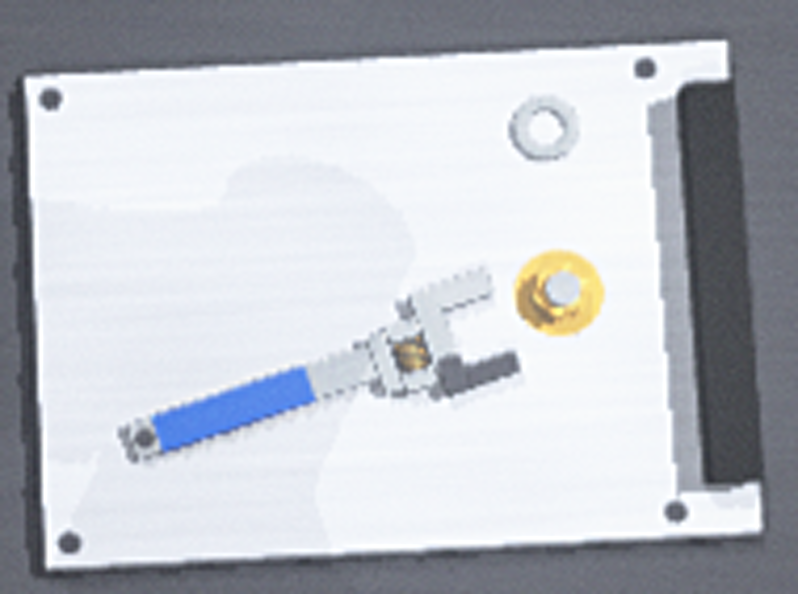

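```bash
python3 - <<'E'
from h import *
p=np.load("top0.npz")["p"];a=cv2.resize(p[224:260,355:391],(576,576),interpolation=cv2.INTER_NEAREST)
q=np.load("side0.npz")["p"]
b=cv2.resize(q[262:286,353:377],(0,0),fx=9,fy=12,interpolation=cv2.INTER_NEAREST)
o=np.zeros((576,800,3),np.uint8);o[:,:576]=a;o[:288,580:796]=b
cv2.imwrite("pics/nut.png",o[:,:,::-1])
# plate corners (dark dots) and corners at z=25
for n in ["top"]:
    hsv=cv2.cvtColor(p,cv2.COLOR_RGB2HSV)
    g=cv2.cvtColor(p,cv2.COLOR_RGB2GRAY)
    for (u,v) in((252,194),(393,186),(256,302),(400,295)):
        w=255-g[v-5:v+6,u-5:u+6].astype(float);w[w<90]=0
        yy,xx=np.mgrid[v-5:v+6,u-5:u+6];c=[(w*xx).sum()/w.sum(),(w*yy).sum()/w.sum()]
        print(np.round(c,1),onz("top",[c],25).round(1))
E
```

```text
[251.7 193.8] [[656.9 184.2  25. ]]
[393.1 186.2] [[ 681.2 -169.8   25. ]]
[256.1 302.1] [[387.4 166.3  25. ]]
[400.4 294.3] [[ 411.5 -187.8   25. ]]
```

View pics/nut.png

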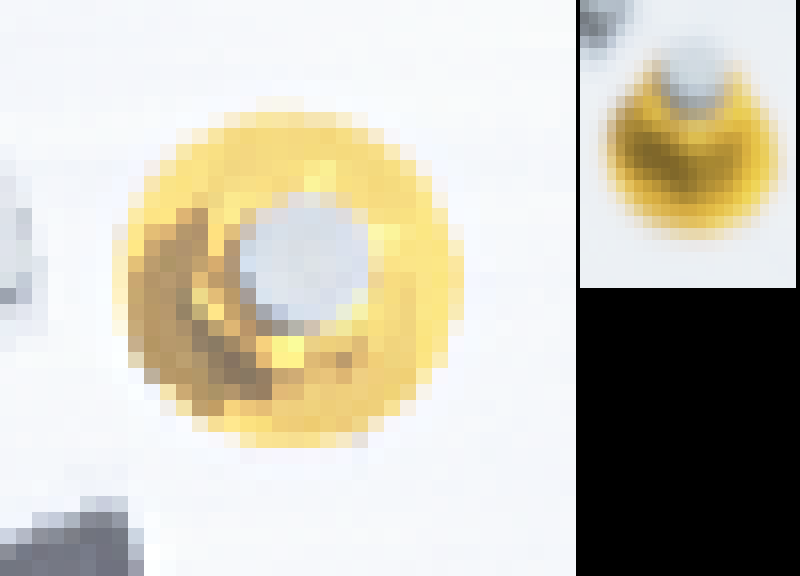

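```bash
cat > m.py <<'E'
from h import *
import sys
def cloud(n,p,D):
    v,u=np.mgrid[0:480,0:640];uv=np.c_[u.ravel(),v.ravel()]
    P=dep(n,uv,D.astype(float)).reshape(480,640,3)
    return P
if __name__=="__main__":
  for n in("top","side"):
    q=np.load(n+"0.npz");P=cloud(n,q["p"],q["d"])
    b=P[(abs(P[...,0]-600)<20)&(abs(P[...,1]-50)<60)];print(n,"bed z",b[:,2].mean().round(2),b[:,2].std().round(2))
    s=P[(np.hypot(P[...,0]-541,P[...,1]+119)<35)&(P[...,2]>20)]
    print(np.histogram(s[:,2],bins=range(20,62,2)))
    t=s[s[:,2]>49];print("stud",t.mean(0).round(1),len(t))
    for lo,hi in((40,48),(36,48)):
      t=s[(s[:,2]>lo)&(s[:,2]<hi)][:,:2]
      c=np.array([540.5,-118.5]);a=t-c;r=np.hypot(*a.T);th=np.arctan2(a[:,1],a[:,0])
      print(lo,len(t),t.mean(0).round(1),(t.max(0)+t.min(0))/2,"r max",np.percentile(r,98).round(1),"corner ang mod60",np.degrees(np.angle((r**6*np.exp(6j*th)).sum())/6).round(1))
    # wrench
    w=(P[...,2]>32)&(P[...,0]>400)&(P[...,0]<600)&(P[...,1]>-95)&(P[...,1]<140)
    W=P[w];hd=W[(W[:,1]>10)]
    c=hd.mean(0);u,ss,vt=np.linalg.svd((hd-c)[:,:2]);d=vt[0]*(-np.sign(vt[0][1]))
    print("handle",c.round(1),np.degrees(np.arctan2(d[1],d[0])).round(2),len(hd))
    y=np.array([-d[1],d[0]]);k=(W[:,:2]-c[:2]);X=k@d;Y=k@y
    print("extent along",X.min().round(1),X.max().round(1),"abs dir",d.round(3))
    for x0 in range(int(X.min()),int(X.max()),6):
      m=(X>=x0)&(X<x0+6)
      print(x0,Y[m].min().round(1),Y[m].max().round(1),W[m][:,2].max().round(1),m.sum())
E
python3 m.py
```

```text
top bed z 25.78 2.51
(array([ 33,  66, 125, 145,  77,  21,   5,   2,   2,   2,  13,  19,  28,
        12,  12,  16,  13,  14,   5,   0]), array([20, 22, 24, 26, 28, 30, 32, 34, 36, 38, 40, 42, 44, 46, 48, 50, 52,
       54, 56, 58, 60]))
stud [ 542.8 -118.7   52.7] 55
40 72 [ 541.3 -117.9] [ 541.67970835 -118.2630458 ] r max 17.7 corner ang mod60 -0.6
36 76 [ 541. -118.] [ 541.67970835 -118.2630458 ] r max 17.7 corner ang mod60 -0.1
handle [422.9  28.2 948.2] -136.21 1743
extent along -190.7 90.8 abs dir [-0.722 -0.692]Traceback (most recent call last):
  File "m.py", line 27, in <module>
    print(x0,Y[m].min().round(1),Y[m].max().round(1),W[m][:,2].max().round(1),m.sum())
             ~~~~~~~~^^
    return umr_minimum(a, axis, None, out, keepdims, initial, where)
ValueError: zero-size array to reduction operation minimum which has no identity
```

```bash
sed -i 's/w=(P\[...,2\]>32)/w=(P[...,2]>31.5)\&(P[...,2]<60)/' m.py; python3 m.py | grep -v -A2 XX
python3 - <<'E'
from h import *
# colour-based handle axis
for n,z in(("top",36),("side",36)):
    p=np.load(n+"0.npz")["p"];hsv=cv2.cvtColor(p,cv2.COLOR_RGB2HSV);roi=np.zeros((480,640),np.uint8)
    if n=="top": roi[170:315,240:430]=1
    else: roi[195:330,250:435]=1
    m=cv2.inRange(hsv,(100,80,60),(130,255,255))*roi
    v,u=np.where(m>0);Q=onz(n,np.c_[u,v],z);c=Q.mean(0);_,s,vt=np.linalg.svd((Q-c)[:,:2],full_matrices=False);d=vt[0]*-np.sign(vt[0][1])
    X=(Q-c)[:,:2]@d;print(n,c.round(1),np.degrees(np.arctan2(d[1],d[0])).round(2),"len",np.ptp(X).round(1))
    m=cv2.inRange(hsv,(8,70,40),(35,255,255))*roi
    v,u=np.where(m>0);Q=onz(n,np.c_[u,v],46);Q=Q[Q[:,1]>-80];print("worm",len(Q),Q.mean(0).round(1), ((Q-c)[:,:2].mean(0)@d).round(1),((Q-c)[:,:2].mean(0)@[-d[1],d[0]]).round(1))
E
```

```text
top bed z 25.78 2.51
(array([ 33,  66, 125, 145,  77,  21,   5,   2,   2,   2,  13,  19,  28,
        12,  12,  16,  13,  14,   5,   0]), array([20, 22, 24, 26, 28, 30, 32, 34, 36, 38, 40, 42, 44, 46, 48, 50, 52,
       54, 56, 58, 60]))
stud [ 542.8 -118.7   52.7] 55
40 72 [ 541.3 -117.9] [ 541.67970835 -118.2630458 ] r max 17.7 corner ang mod60 -0.6
36 76 [ 541. -118.] [ 541.67970835 -118.2630458 ] r max 17.7 corner ang mod60 -0.1
handle [474.1  70.8  36.6] -64.18 527
extent along -76.5 187.1 abs dir [ 0.436 -0.9  ]
-76 -0.1 -0.1 33.1 1
-70 -4.3 -2.1 34.2 2
-64 -8.6 26.7 39.5 23
-58 -9.4 44.7 40.7 25
-52 -10.5 11.4 44.0 21
-46 -10.3 11.8 40.8 24
-40 -11.2 37.4 40.3 23
-34 -12.4 29.9 42.0 25
-28 -60.1 9.8 42.0 26
-22 -13.3 120.5 40.4 25
-16 -13.9 65.9 44.8 26
-10 -14.0 60.3 42.8 23
-4 -36.5 29.5 42.6 26
2 -16.6 132.3 40.1 27
8 -27.3 111.3 41.1 27
14 -60.0 64.5 41.8 26
20 -51.1 126.2 42.4 26
26 -18.2 115.3 42.0 22
32 -48.6 81.8 40.5 25
38 -91.1 15.3 40.5 23
44 -19.9 86.7 41.2 27
50 -19.6 64.5 40.9 20
56 -108.0 91.5 41.6 26
62 -20.4 0.5 41.0 18
68 -94.7 99.5 42.6 26
74 -37.8 30.8 40.7 25
80 -109.5 99.8 42.8 39
86 -112.8 94.6 46.2 43
92 -126.7 54.7 48.6 41
98 -39.3 57.0 54.3 41
104 -92.6 1.2 51.5 44
110 -47.6 47.5 47.1 42
116 -127.2 13.6 46.7 66
122 -50.9 32.2 45.8 65
128 -51.8 46.8 44.9 47
134 -51.4 13.2 44.4 31
140 -52.5 61.8 44.3 31
146 -53.4 37.3 46.6 35
152 -54.2 38.6 44.7 29
158 -52.1 10.7 44.5 23
164 1.9 7.4 38.9 2
top [468.4  72.   36. ] -70.18 len 94.4
worm 15 [501.8 -32.7  46. ] 109.8 -4.0
side [466.5  72.   36. ] -70.26 len 96.9
worm 18 [499.8 -35.1  46. ] 112.0 -4.9Traceback (most recent call last):
  File "m.py", line 27, in <module>
    print(x0,Y[m].min().round(1),Y[m].max().round(1),W[m][:,2].max().round(1),m.sum())
             ~~~~~~~~^^
    return umr_minimum(a, axis, None, out, keepdims, initial, where)
ValueError: zero-size array to reduction operation minimum which has no identity
```

```bash
cat > m2.py <<'E'
from h import *
from m import cloud
def avg(n,k=8):
    F=[grab_frame(n) for _ in range(k)]
    return np.mean([f[0] for f in F],0).astype(np.uint8),np.median([f[1] for f in F],0)
if __name__=="__main__":
  for n in("top","side"):
    p,D=avg(n);np.savez(n+"1.npz",p=p,d=D);P=cloud(n,p,D)
    b=P[(abs(P[...,0]-600)<20)&(abs(P[...,1]-50)<60)];zb=b[:,2].mean();print(n,"bed z",zb.round(2),b[:,2].std().round(2))
    s=P[(np.hypot(P[...,0]-541,P[...,1]+119)<35)&(P[...,2]>20)]
    t=s[(s[:,2]>38)&(s[:,2]<48)][:,:2];c=np.array([541.7,-118.5])
    h=cv2.convexHull(t.astype(np.float32)).reshape(-1,2);a=h-c
    best=[]
    for an in range(0,60,3):
        k=np.radians(an+30+60*np.arange(6));pr=t@np.c_[np.cos(k),np.sin(k)].T
        w=[np.percentile(pr[:,i],97)-np.percentile(pr[:,i],3) for i in range(3)]
        best.append((round(sum(w),1),an-60))
    print("hex flats width by heading",best)
    d=np.array([np.cos(np.radians(-70.2)),np.sin(np.radians(-70.2))]);y=np.array([-d[1],d[0]])
    k=P[...,:2]-np.array([519.9,-73.4]);X=k@d;Y=k@y
    w=(P[...,2]>32)&(P[...,2]<60)&(abs(Y)<45)&(X>-230)&(X<25)
    for x0 in range(-225,25,5):
      m=w&(X>=x0)&(X<x0+5)
      if m.sum(): print(x0,Y[m].min().round(1),Y[m].max().round(1),np.median(P[m][:,2]).round(1),m.sum(),end=" | ")
    print()
E
python3 m2.py
```

```text
top bed z 25.66 1.09
hex flats width by heading [(np.float64(85.3), -60), (np.float64(85.6), -57), (np.float64(85.8), -54), (np.float64(86.0), -51), (np.float64(86.2), -48), (np.float64(86.3), -45), (np.float64(86.4), -42), (np.float64(86.6), -39), (np.float64(86.7), -36), (np.float64(87.0), -33), (np.float64(87.1), -30), (np.float64(86.8), -27), (np.float64(86.5), -24), (np.float64(86.0), -21), (np.float64(85.2), -18), (np.float64(84.9), -15), (np.float64(85.2), -12), (np.float64(86.0), -9), (np.float64(86.1), -6), (np.float64(85.6), -3)]
-220 -5.4 10.0 35.8 3 | -215 -9.4 12.4 36.7 19 | -210 -8.7 12.3 36.9 19 | -205 -9.4 11.5 35.8 18 | -200 -9.5 12.0 36.8 20 | -195 -8.8 12.9 37.2 18 | -190 -9.6 12.7 37.6 21 | -185 -9.6 12.0 36.4 18 | -180 -9.1 12.7 36.9 21 | -175 -9.7 12.6 37.4 18 | -170 -9.8 11.9 37.3 21 | -165 -8.3 12.6 36.8 18 | -160 -9.8 12.5 37.9 21 | -155 -9.2 11.8 36.7 18 | -150 -9.8 13.4 36.9 22 | -145 -9.3 13.3 36.2 18 | -140 -9.3 12.3 37.5 21 | -135 -8.6 13.1 37.1 18 | -130 -9.5 13.0 36.9 19 | -125 -9.6 12.2 37.3 20 | -120 -8.8 13.0 36.9 18 | -115 -9.5 12.9 37.3 21 | -110 
[... 1628 characters left out ...]
38.1 14 | -125 -11.4 12.6 37.9 13 | -120 -11.0 9.6 38.4 12 | -115 -10.0 8.6 39.2 9 | -110 -10.0 9.5 38.1 17 | -105 -11.7 11.9 37.6 12 | -100 -10.4 10.5 37.5 12 | -95 -11.5 8.8 37.9 11 | -90 -10.1 9.7 38.3 14 | -85 -9.3 10.3 38.3 11 | -80 -10.3 11.2 37.1 13 | -75 -10.0 8.0 37.9 9 | -70 -20.7 10.2 38.5 13 | -65 -21.0 14.7 41.3 19 | -60 -20.9 15.7 40.8 19 | -55 -25.1 14.9 42.7 13 | -50 -24.9 14.4 44.0 23 | -45 -24.5 17.8 43.6 27 | -40 -24.7 16.5 42.9 31 | -35 -33.8 30.7 40.6 29 | -30 -33.0 30.7 41.3 36 | -25 -33.5 32.0 41.2 36 | -20 -33.0 32.7 40.0 36 | -15 -33.6 31.1 40.0 24 | -10 -34.3 30.8 39.5 20 | -5 -33.8 30.0 40.5 20 | 0 -34.2 31.7 40.2 21 | 5 -34.7 30.2 40.3 21 | 10 -32.5 32.8 39.0 26 |
```

```bash
cat > go.py <<'E'
from h import *
from scipy.spatial.transform import Rotation as R
def delta(x,y,z,yawdeg):
    s=sensors.sense();R0=R.from_euler("xyz",s["tcp_rot"]);Rt=R.from_euler("xyz",[np.pi,0,np.radians(yawdeg)])
    print("now",s["eef_pos"].round(2),np.degrees(s["tcp_rot"]).round(2),"F",s["contact_force"].round(2),"t",s["clock"],"op",s["opening"])
    print("rot",(R0.inv()*Rt).as_rotvec().round(4),"shift m",(R0.inv().apply(np.array([x,y,z])-s["eef_pos"])/1000).round(4))
if __name__=="__main__":
    import sys; delta(*map(float,sys.argv[1:5]))
E
python3 go.py 476.5 49.1 110 109.8
```

```text
now [235.18 579.09 231.3 ] [180.     0.   157.89] F [-0.06 -0.72  0.05] t 0.9 op 0.9983751273243595
rot [ 1.000e-04 -0.000e+00  8.394e-01] shift m [-0.423  -0.4002  0.1213]
```

Call:
{"method": "move_arm", "body": {"motion": [[0, 0, 0.1, -0.04, -0.04, 0, 0.045], [0, 0, 0.2, -0.08, -0.08, 0, 0.045], [0, 0, 0.3, -0.12, -0.12, 0, 0.045], [0, 0, 0.4, -0.16, -0.16, 0, 0.045], [0, 0, 0.5, -0.2, -0.2, 0.02, 0.045], [0, 0, 0.6, -0.24, -0.24, 0.03, 0.045], [0, 0, 0.7, -0.28, -0.28, 0.05, 0.045], [0, 0, 0.839, -0.32, -0.32, 0.07, 0.045]]}}

```text
clock: 1.9
eef_pos: [412.1, 160.6, 161.2]
tcp_rot: [3.14, -0.0, 1.913]
contact_force: [1.3, -0.1, -0.8]
opening: 0.528
grasp_force: 0.0
```

```bash
python3 go.py 476.5 49.1 60 109.8
```

```text
now [412.09 160.64 161.24] [179.91  -0.   109.61] F [ 1.33 -0.1  -0.82] t 1.9 op 0.527755302440605
rot [ 0.0016 -0.0001 -0.0034] shift m [-0.1267  0.0231  0.1013]
```

Call:
{"method": "move_arm", "body": {"motion": [[0, 0, 0, -0.04, 0.008, 0.02, 0.045], [0, 0, 0, -0.08, 0.016, 0.05, 0.045], [0, 0, 0, -0.1267, 0.0231, 0.08, 0.045], [0, 0, 0, -0.1267, 0.0231, 0.1013, 0.045], [0, 0, 0, -0.1267, 0.0231, 0.1013, 0.045], [0, 0, 0, -0.1267, 0.0231, 0.1013, 0.045]]}}

```text
clock: 2.65
eef_pos: [476.2, 51.2, 60.6]
tcp_rot: [3.141, 0.0, 1.917]
contact_force: [-0.0, 0.5, -0.5]
opening: 0.527
grasp_force: 0.0
```

```bash
python3 go.py 476.5 49.1 28 109.8
python3 - <<'E'
from h import *
p,d=grab_frame("side");cv2.imwrite("pics/s2.png",cv2.resize(p[180:330,230:430],None,fx=4,fy=4,interpolation=cv2.INTER_CUBIC)[:,:,::-1])
E
```

```text
now [476.19  51.17  60.63] [179.97   0.   109.85] F [-0.02  0.46 -0.53] t 2.65 op 0.5270333882583219
rot [0.0005 0.0001 0.0009] shift m [-0.0021 -0.0004  0.0326]
```

View pics/s2.png

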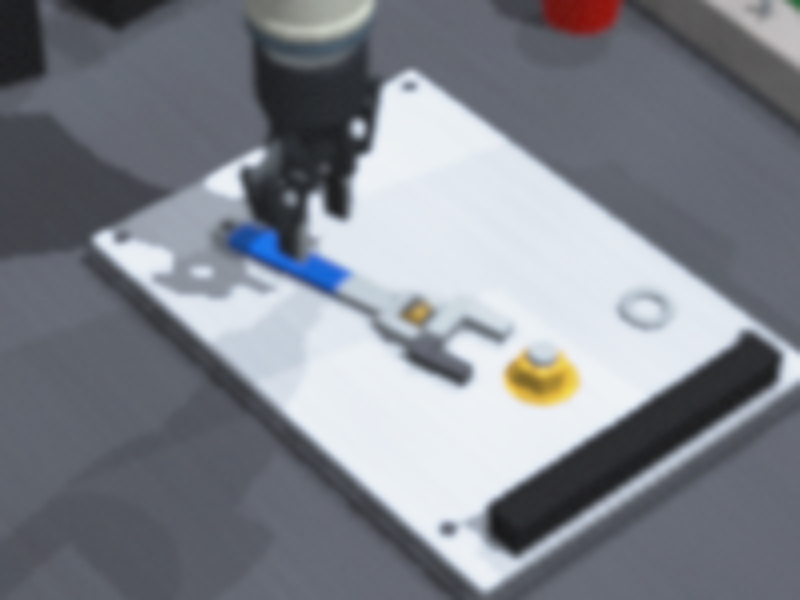

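Call:
{"method": "move_arm", "body": {"motion": [[0, 0, 0, -0.002, 0, 0.015, 0.045], [0, 0, 0, -0.002, 0, 0.028, 0.045], [0, 0, 0, -0.002, 0, 0.032, 0.045], [0, 0, 0, -0.002, 0, 0.032, 0.045]]}}

```text
clock: 3.2
eef_pos: [476.2, 48.9, 27.4]
tcp_rot: [-3.14, -0.0, 1.917]
contact_force: [0.5, -0.0, 0.1]
opening: 0.526
grasp_force: 0.0
```

Call:
{"method": "move_arm", "body": {"motion": [[0, 0, 0, 0, 0, 0, 0.015], [0, 0, 0, 0, 0, 0, 0.015], [0, 0, 0, 0, 0, 0, 0.015], [0, 0, 0, 0, 0, 0, 0.015], [0, 0, 0, 0, 0, 0, 0.015]], "grip_force": 30}}

```text
clock: 3.82
eef_pos: [476.7, 48.9, 28.2]
tcp_rot: [3.141, 0.0, 1.917]
contact_force: [-1.3, 0.3, 5.7]
opening: 0.241
grasp_force: 33.9
```

```bash
python3 go.py 476.5 49.1 28 109.8
```

```text
now [476.74  48.93  28.19] [179.98   0.   109.82] F [-1.33  0.29  5.74] t 3.825 op 0.24126202151755755
rot [0.0003 0.     0.0003] shift m [ 0.0002 -0.0002  0.0002]
```

```bash
python3 go.py 479.3 44.2 28.6 112; python3 go.py 496.2 2.5 28.6 112 |tail -1
```

```text
now [476.74  48.93  28.19] [179.98   0.   109.82] F [-1.33  0.29  5.74] t 3.825 op 0.24126202151755755
rot [ 0.0003  0.0001 -0.0381] shift m [-0.0053  0.0008 -0.0004]
rot [ 0.0003  0.0001 -0.0381] shift m [-0.0503  0.0026 -0.0004]
```

Call:
{"method": "move_arm", "body": {"motion": [[0, 0, -0.019, -0.003, 0.0004, -0.0004, 0.015], [0, 0, -0.038, -0.0053, 0.0008, -0.0004, 0.015], [0, 0, -0.038, -0.01, 0.001, -0.0004, 0.015], [0, 0, -0.038, -0.01, 0.001, -0.0004, 0.015]]}}

```text
clock: 4.32
eef_pos: [481.2, 39.5, 28.3]
tcp_rot: [3.142, 0.0, 1.955]
contact_force: [-1.8, -0.3, 2.1]
opening: 0.245
grasp_force: 33.6
```

```bash
cat > look.py <<'E'
from h import *
from m import cloud
from m2 import avg
import sys
hd=float(sys.argv[1])
s=sensors.sense();t=s["eef_pos"];print(t.round(1),np.degrees(s["tcp_rot"]).round(1),s["contact_force"].round(1))
d=np.array([np.cos(np.radians(hd)),np.sin(np.radians(hd))]);y=np.array([-d[1],d[0]])
o=t[:2]+130*d
print("tcp-based origin",o.round(1))
for n in("top","side"):
    p,D=avg(n,5);np.savez(n+"2.npz",p=p,d=D);P=cloud(n,p,D);k=P[...,:2]-o;X=k@d;Y=k@y
    z=P[...,2]
    # fixed jaw inner/outer edges & heights, per x slice
    m=(abs(z-39.5)<5)&(abs(Y)<40)&(X>-40)&(X<30)
    for x0 in range(-34,30,6):
        mm=m&(X>=x0)&(X<x0+6)&(Y>8);ml=m&(X>=x0)&(X<x0+6)&(Y<-14)
        print(n,x0,"fix",(Y[mm].min().round(1),Y[mm].max().round(1)) if mm.any() else "","mov",(Y[ml].min().round(1),Y[ml].max().round(1)) if ml.any() else "")
    st=(abs(z-52)<4)&(abs(Y)<25)&(X>-20)&(X<80)
    print("stud in wrench frame",X[st].mean().round(1),Y[st].mean().round(1),st.sum())
E
python3 look.py -68
python3 - <<'E'
import numpy as np,cv2
p=np.load("top2.npz")["p"];cv2.imwrite("pics/t3.png",cv2.resize(p[200:290,310:410],None,fx=6,fy=6,interpolation=cv2.INTER_CUBIC)[:,:,::-1])
E
```

```text
[481.2  39.5  28.3] [180.   0. 112.] [-1.8 -0.3  2.1]
tcp-based origin [529.9 -81. ]
top -34 fix (np.float64(9.1), np.float64(32.9)) mov (np.float64(-32.3), np.float64(-14.9))
top -28 fix (np.float64(8.4), np.float64(31.9)) mov (np.float64(-31.9), np.float64(-14.4))
top -22 fix (np.float64(8.1), np.float64(32.2)) mov (np.float64(-32.3), np.float64(-15.0))
top -16 fix (np.float64(18.1), np.float64(31.9)) mov (np.float64(-31.8), np.float64(-18.7))
top -10 fix (np.float64(17.1), np.float64(32.5)) mov (np.float64(-31.3), np.float64(-19.5))
top -4 fix (np.float64(16.9), np.float64(32.3)) mov (np.float64(-32.1), np.float64(-18.4))
top 2 fix (np.float64(17.3), np.float64(32.7)) mov (np.float64(-31.3), np.float64(-19.4))
top 8 fix (np.float64(17.6), np.float64(31.8)) mov (np.float64(-32.0), np.float64(-18.8))
top 14 fix  mov 
top 20 fix  mov 
top 26 fix  mov 
stud in wrench frame 39.2 -2.2 54
side -34 fix (np.float64(8.3), np.float64(28.1)) mov (np.float64(-33.6), np.float64(-14.1))
side -28 fix (np.float64(9.8), np.float64(29.7)) mov (np.float64(-35.9), np.float64(-14.6))
side -22 fix (np.float64(8.7), np.float64(33.6)) mov (np.float64(-32.5), np.float64(-15.7))
side -16 fix (np.float64(14.3), np.float64(30.4)) mov (np.float64(-35.4), np.float64(-18.0))
side -10 fix (np.float64(14.5), np.float64(29.7)) mov (np.float64(-34.2), np.float64(-20.2))
side -4 fix (np.float64(15.9), np.float64(30.8)) mov (np.float64(-33.9), np.float64(-20.8))
side 2 fix (np.float64(15.1), np.float64(31.6)) mov (np.float64(-34.8), np.float64(-17.8))
side 8 fix (np.float64(16.1), np.float64(34.0)) mov (np.float64(-34.4), np.float64(-20.9))
side 14 fix  mov 
side 20 fix  mov 
side 26 fix  mov 
stud in wrench frame 40.8 -4.9 43
```

View pics/t3.png

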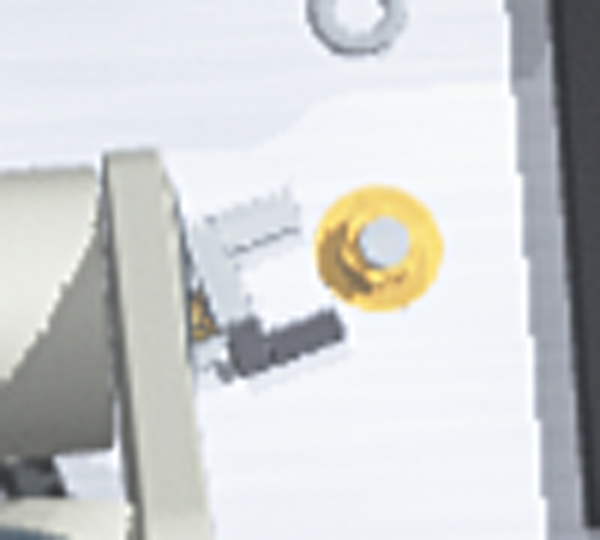

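Call:
{"method": "move_arm", "body": {"motion": [[0, 0, 0, -0.004, -0.0012, 0, 0.015], [0, 0, 0, -0.01, -0.0012, 0, 0.015], [0, 0, 0, -0.016, -0.0012, 0, 0.015], [0, 0, 0, -0.022, -0.0012, 0, 0.015], [0, 0, 0, -0.022, -0.0012, 0, 0.015]]}}

```text
clock: 5.45
eef_pos: [488.4, 18.1, 28.4]
tcp_rot: [3.142, 0.001, 1.955]
contact_force: [0.5, -4.5, 1.0]
opening: 0.245
grasp_force: 33.5
```

Call:
{"method": "move_arm", "body": {"motion": [[0, 0, 0, -0.003, 0, 0, 0.015], [0, 0, 0, -0.006, 0, 0, 0.015], [0, 0, 0, -0.009, 0, 0, 0.015], [0, 0, 0, -0.012, 0, 0, 0.015], [0, 0, 0, -0.012, 0, 0, 0.015]]}}

```text
clock: 6.08
eef_pos: [492.7, 7.5, 28.4]
tcp_rot: [3.142, 0.0, 1.955]
contact_force: [-1.2, 0.2, 0.8]
opening: 0.251
grasp_force: 33.5
```

Call:
{"method": "move_arm", "body": {"motion": [[0, 0, 0, -0.0015, 0, 0, 0.015], [0, 0, 0, -0.003, 0, 0, 0.015], [0, 0, 0, -0.003, 0, 0, 0.015]]}}

```text
clock: 6.45
eef_pos: [493.8, 5.0, 28.4]
tcp_rot: [3.142, 0.0, 1.955]
contact_force: [-1.7, 2.0, 1.9]
opening: 0.247
grasp_force: 33.5
```

```bash
python3 look.py -68 | grep -v " fix  mov"
```

```text
[493.8   5.   28.4] [180.   0. 112.] [-1.7  2.   1.9]
tcp-based origin [ 542.5 -115.5]
top -28 fix (np.float64(9.3), np.float64(14.7)) mov (np.float64(-31.8), np.float64(-14.1))
top -22 fix (np.float64(8.4), np.float64(30.9)) mov (np.float64(-32.0), np.float64(-15.0))
top -16 fix (np.float64(16.8), np.float64(32.4)) mov (np.float64(-31.7), np.float64(-19.8))
top -10 fix (np.float64(16.7), np.float64(31.8)) mov (np.float64(-32.3), np.float64(-15.8))
top -4 fix (np.float64(9.6), np.float64(32.5)) mov (np.float64(-31.5), np.float64(-14.4))
top 2 fix (np.float64(11.6), np.float64(31.5)) mov (np.float64(-32.3), np.float64(-15.7))
top 8 fix (np.float64(9.0), np.float64(32.2)) mov (np.float64(-31.8), np.float64(-18.7))
stud in wrench frame 11.3 -3.1 61
side -34 fix (np.float64(10.1), np.float64(30.7)) mov (np.float64(-34.1), np.float64(-16.5))
side -28 fix (np.float64(9.0), np.float64(30.5)) mov (np.float64(-33.6), np.float64(-14.6))
side -22 fix (np.float64(13.4), np.float64(28.1)) mov (np.float64(-32.7), np.float64(-14.5))
side -16 fix (np.float64(17.0), np.float64(32.2)) mov (np.float64(-33.5), np.float64(-22.0))
side -10 fix (np.float64(21.0), np.float64(30.6)) mov (np.float64(-33.7), np.float64(-15.8))
side -4 fix (np.float64(19.2), np.float64(33.0)) mov (np.float64(-33.1), np.float64(-16.1))
side 2 fix (np.float64(20.6), np.float64(33.1)) mov (np.float64(-34.8), np.float64(-15.4))
side 8 fix (np.float64(16.5), np.float64(30.7)) mov (np.float64(-33.3), np.float64(-14.2))
stud in wrench frame 4.2 -3.6 44
```

Call:
{"method": "move_arm", "body": {"motion": [[0, 0, 0, -0.001, 0, 0, 0.015], [0, 0, 0, -0.002, 0, 0, 0.015], [0, 0, 0, -0.002, 0, 0, 0.015]]}}

```text
clock: 7.32
eef_pos: [494.5, 3.3, 28.4]
tcp_rot: [3.142, -0.0, 1.955]
contact_force: [-0.8, 3.7, 1.3]
opening: 0.25
grasp_force: 33.5
```

```bash
sed -i 's/(abs(z-52)<4)&(abs(Y)<25)&(X>-20)&(X<80)/(abs(z-52)<5)\&(abs(Y+2)<14)\&(abs(X)<14)/' look.py; python3 look.py -68 | grep -v " fix "
```

```text
[494.5   3.3  28.4] [180.  -0. 112.] [-0.8  3.7  1.3]
tcp-based origin [ 543.2 -117.3]
stud in wrench frame 0.6 -1.1 57
stud in wrench frame 2.1 -3.9 51
```

Call:
{"method": "move_arm", "body": {"motion": [[0, 0, 0, -0.0005, 0, 0, 0.015], [0, 0, 0, -0.001, 0, 0, 0.015], [0, 0, 0, -0.001, 0, 0, 0.015]]}}

```text
clock: 8.2
eef_pos: [494.9, 2.3, 28.4]
tcp_rot: [3.142, 0.0, 1.955]
contact_force: [-1.6, 3.0, 1.7]
opening: 0.244
grasp_force: 33.5
```

Call:
{"method": "move_arm", "body": {"motion": [[0, 0, 0, -0.0005, 0, 0, 0.015], [0, 0, 0, -0.001, 0, 0, 0.015], [0, 0, 0, -0.001, 0, 0, 0.015]]}}

```text
clock: 8.57
eef_pos: [495.3, 1.3, 28.4]
tcp_rot: [3.142, 0.0, 1.955]
contact_force: [-1.9, 2.7, 1.4]
opening: 0.245
grasp_force: 33.5
```

Call:
{"method": "move_arm", "body": {"motion": [[0, 0, 0, -0.0005, 0, 0, 0.015], [0, 0, 0, -0.001, 0, 0, 0.015], [0, 0, 0, -0.001, 0, 0, 0.015]]}}

```text
clock: 8.95
eef_pos: [495.6, 0.4, 28.4]
tcp_rot: [3.142, 0.0, 1.955]
contact_force: [-2.1, 2.7, 1.9]
opening: 0.246
grasp_force: 33.5
```

Call:
{"method": "move_arm", "body": {"motion": [[0, 0, 0, -0.0005, 0, 0, 0.015], [0, 0, 0, -0.001, 0, 0, 0.015], [0, 0, 0, -0.001, 0, 0, 0.015]]}}

```text
clock: 9.32
eef_pos: [495.7, 0.0, 28.3]
tcp_rot: [-3.141, -0.001, 1.954]
contact_force: [-2.5, 7.7, 2.6]
opening: 0.246
grasp_force: 33.6
```

Call:
{"method": "move_arm", "body": {"motion": [[0, 0, 0, 0.0006, 0, 0, 0.015], [0, 0, 0, 0.0006, 0, 0, 0.045], [0, 0, 0, 0.0006, 0, 0, 0.045], [0, 0, 0, 0.0006, 0, 0, 0.045], [0, 0, 0, 0.0006, 0, -0.02, 0.045], [0, 0, 0, 0.02, 0, -0.06, 0.045], [0, 0, 0, 0.05, 0, -0.1, 0.0], [0, 0, 0, 0.05, 0, -0.1, 0.0]]}}

```text
clock: 10.32
eef_pos: [478.6, 47.2, 131.1]
tcp_rot: [3.137, 0.001, 1.956]
contact_force: [-0.6, -0.5, 0.3]
opening: 0.107
grasp_force: 0.0
```

```bash
cat > look2.py <<'E'
from h import *
from m import cloud
from m2 import avg
import sys
s=sensors.sense();print(s["eef_pos"].round(1),s["clock"],s["contact_force"].round(1))
tag=sys.argv[1]
for n,(u0,v0,u1,v1) in(("top",(240,170,430,315)),("side",(250,195,435,330))):
    p,D=avg(n,4);P=cloud(n,p,D);hsv=cv2.cvtColor(p,cv2.COLOR_RGB2HSV);roi=np.zeros((480,640),np.uint8);roi[v0:v1,u0:u1]=1
    cv2.imwrite(f"pics/{n}_{tag}.png",cv2.resize(p[v0:v1,u0:u1],None,fx=4,fy=4,interpolation=cv2.INTER_CUBIC)[:,:,::-1])
    m=cv2.inRange(hsv,(100,80,60),(130,255,255))*roi
    k,l,st,ce=cv2.connectedComponentsWithStats(m);i=1+st[1:,4].argmax();v,u=np.where(l==i)
    Q=onz(n,np.c_[u,v],36);c=Q.mean(0);_,_,vt=np.linalg.svd((Q-c)[:,:2],full_matrices=False);d=vt[0]*-np.sign(vt[0][1]);y=np.array([-d[1],d[0]])
    print(n,"blue",c.round(1),"hd",np.degrees(np.arctan2(d[1],d[0])).round(2),"len",np.ptp((Q-c)[:,:2]@d).round(1))
    m=cv2.inRange(hsv,(8,70,40),(35,255,255))*roi
    k,l,st,ce=cv2.connectedComponentsWithStats(m)
    for i in range(1,k):
        if st[i,4]<5: continue
        v,u=np.where(l==i);Q=onz(n,np.c_[u,v],46);q=Q.mean(0)-c;print(" brass@46",st[i,4],Q.mean(0).round(1),"rel blue",(q[:2]@d).round(1),(q[:2]@y).round(1))
    s_=(abs(P[...,2]-52)<4)&(np.hypot(P[...,0]-542,P[...,1]+118.6)<16);q=P[s_].mean(0);print(" stud",q.round(1),"rel blue",((q-c)[:2]@d).round(1),((q-c)[:2]@y).round(1))
E
python3 look2.py a
```

```text
[478.6  47.2 131.1] 10.325 [-0.6 -0.5  0.3]
top blue [501.2  -1.3  36. ] hd -179.25 len 7.4
 brass@46 156 [ 542.6 -122.4   46. ] rel blue -39.8 121.6
 brass@46 21 [524.5 -81.1  46. ] rel blue -22.2 80.0
 stud [ 542.6 -118.3   52.6] rel blue -39.9 117.5
side blue [485.7  22.7  36. ] hd -69.05 len 98.2
 brass@46 21 [523.8 -81.7  46. ] rel blue 111.1 -1.7
 brass@46 122 [ 535.2 -135.6   46. ] rel blue 165.6 -10.4
 stud [ 541.3 -120.3   52.4] rel blue 153.5 0.8
```

View pics/side_a.png

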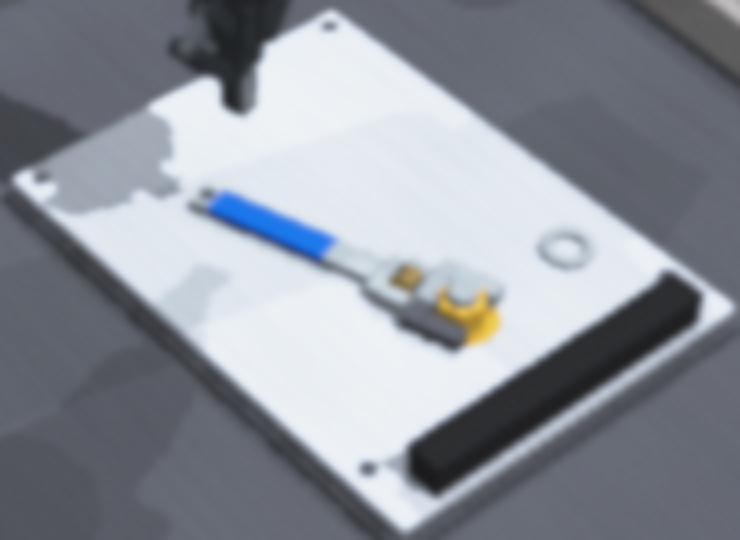

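```bash
python3 go.py 522.0 -74 54 111.5
```

```text
now [476.83  45.45 127.49] [-1.7991e+02 -3.0000e-02  1.1196e+02] F [-0.08  0.72 -0.59] t 10.725 op -0.0035904394447594393
rot [-0.0016 -0.0004  0.0081] shift m [-0.1277 -0.0027  0.0734]
```

Call:
{"method": "move_arm", "body": {"motion": [[0, 0, 0.008, -0.045, -0.001, 0.0, 0], [0, 0, 0.008, -0.09, -0.002, 0.02, 0], [0, 0, 0.008, -0.1277, -0.0027, 0.04, 0], [0, 0, 0.008, -0.1277, -0.0027, 0.06, 0], [0, 0, 0.008, -0.1277, -0.0027, 0.07, 0], [0, 0, 0.008, -0.1277, -0.0027, 0.07, 0]]}}

```text
clock: 11.48
eef_pos: [521.8, -73.3, 57.6]
tcp_rot: [-3.14, -0.001, 1.947]
contact_force: [0.5, -0.0, -0.2]
opening: 0.001
grasp_force: 0.0
```

```bash
python3 go.py 522.0 -74 52 111.5; python3 look2.py b | head -3
```

```text
now [521.78 -73.26  57.6 ] [-1.7990e+02 -6.0000e-02  1.1155e+02] F [ 0.48 -0.02 -0.23] t 11.475 op 0.0011769698585461085
rot [-0.0018 -0.001   0.0009] shift m [-0.0008 -0.0001  0.0056]
[521.8 -73.3  57.6] 11.475 [ 0.5 -0.  -0.2]
top blue [485.9  28.5  36. ] hd -67.02 len 85.2
 stud [nan nan nan] rel blue nan nanlook2.py:19: RuntimeWarning: Mean of empty slice.
  s_=(abs(P[...,2]-52)<4)&(np.hypot(P[...,0]-542,P[...,1]+118.6)<16);q=P[s_].mean(0);print(" stud",q.round(1),"rel blue",((q-c)[:2]@d).round(1),((q-c)[:2]@y).round(1))
  ret = um.true_divide(
```

View pics/side_b.png

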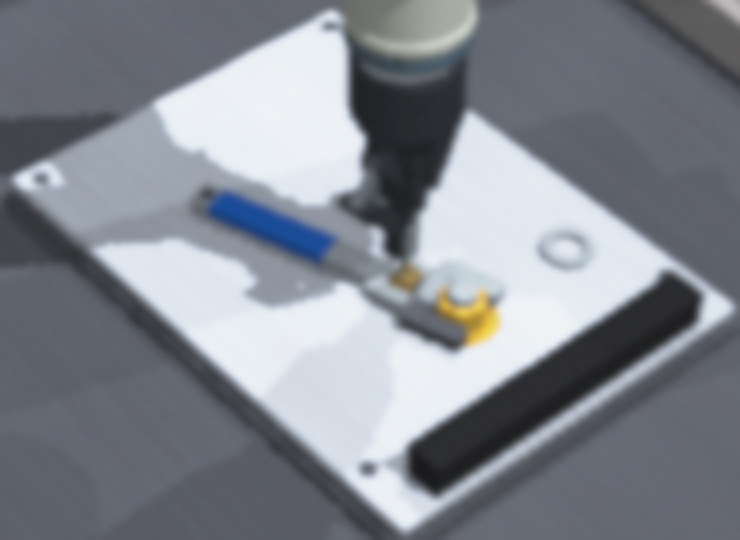

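Call:
{"method": "move_arm", "body": {"motion": [[0, 0, 0, -0.003, 0, 0.004, 0], [0, 0, 0, -0.003, 0, 0.0075, 0], [0, 0, 0, -0.003, 0, 0.0075, 0]]}}

```text
clock: 12.25
eef_pos: [523.3, -76.3, 50.4]
tcp_rot: [-3.141, -0.0, 1.947]
contact_force: [-0.1, -0.2, -0.0]
opening: 0.001
grasp_force: 0.0
```

Call:
{"method": "move_arm", "body": {"motion": [[0, 0, 0, 0, 0, 0.0005, 0], [0, 0, 0, 0, 0, 0.0005, 0]]}}

```text
clock: 12.5
eef_pos: [523.7, -76.3, 50.4]
tcp_rot: [-3.142, 0.0, 1.947]
contact_force: [-0.4, -0.7, -0.1]
opening: 0.004
grasp_force: 0.0
```

Call:
{"method": "move_arm", "body": {"motion": [[0, 0, 0, 0, 0, 0.0005, 0], [0, 0, 0, 0, 0, 0.0005, 0]]}}

```text
clock: 12.75
eef_pos: [523.7, -76.3, 49.9]
tcp_rot: [3.142, 0.0, 1.947]
contact_force: [0.5, 0.5, 0.3]
opening: 0.001
grasp_force: 0.0
```

Call:
{"method": "move_arm", "body": {"motion": [[0, 0, 0, 0, 0, 0.0005, 0], [0, 0, 0, 0, 0, 0.001, 0], [0, 0, 0, 0, 0, 0.001, 0]]}}

```text
clock: 13.12
eef_pos: [523.6, -76.3, 48.8]
tcp_rot: [-3.141, -0.0, 1.947]
contact_force: [-0.0, 0.6, 0.9]
opening: -0.004
grasp_force: 0.0
```

Call:
{"method": "move_arm", "body": {"motion": [[0, 0, 0, 0, 0, 0.0004, 0], [0, 0, 0, 0, 0, 0.0004, 0]]}}

```text
clock: 13.38
eef_pos: [523.7, -76.3, 48.4]
tcp_rot: [-3.142, -0.0, 1.947]
contact_force: [-0.7, -0.3, -0.0]
opening: 0.001
grasp_force: 0.0
```

Call:
{"method": "move_arm", "body": {"motion": [[0, 0, 0, 0, 0, 0.0004, 0], [0, 0, 0, 0, 0, 0.0004, 0]]}}

```text
clock: 13.62
eef_pos: [523.7, -76.3, 48.1]
tcp_rot: [3.142, 0.0, 1.947]
contact_force: [0.3, -0.3, -0.5]
opening: 0.003
grasp_force: 0.1
```

Call:
{"method": "move_arm", "body": {"motion": [[0, 0, 0, 0, 0, 0.0004, 0], [0, 0, 0, 0, 0, 0.0004, 0]]}}

```text
clock: 13.88
eef_pos: [523.7, -76.3, 47.9]
tcp_rot: [3.141, 0.0, 1.947]
contact_force: [-1.0, 0.7, 3.8]
opening: 0.003
grasp_force: 1.8
```

Call:
{"method": "move_arm", "body": {"motion": [[0, 0, 0, 0, 0, 0.0003, 0], [0, 0, 0, 0, 0, 0.0003, 0]]}}

```text
clock: 14.12
eef_pos: [523.7, -76.3, 47.7]
tcp_rot: [3.141, 0.0, 1.947]
contact_force: [-1.5, 0.0, 6.5]
opening: 0.002
grasp_force: 3.2
```

Call:
{"method": "move_arm", "body": {"motion": [[0, 0, 0, -0.001, 0, 0, 0], [0, 0, 0, -0.0025, 0, 0, 0], [0, 0, 0, -0.004, 0, 0, 0], [0, 0, 0, -0.0055, 0, 0, 0]]}}

```text
clock: 14.62
eef_pos: [525.5, -80.9, 47.6]
tcp_rot: [-3.142, -0.001, 1.946]
contact_force: [-1.5, 3.9, 7.0]
opening: 0.001
grasp_force: 3.4
```

Call:
{"method": "move_arm", "body": {"motion": [[0, 0, 0, -0.0015, 0, 0, 0], [0, 0, 0, -0.003, 0, 0, 0], [0, 0, 0, -0.0045, 0, 0, 0]]}}

```text
clock: 15.0
eef_pos: [527.2, -85.1, 47.6]
tcp_rot: [3.142, -0.001, 1.946]
contact_force: [-2.3, 4.5, 7.1]
opening: -0.001
grasp_force: 3.4
```

Call:
{"method": "move_arm", "body": {"motion": [[0, 0, 0, 0, 0, -0.002, 0], [0, 0, 0, 0.006, 0, -0.002, 0], [0, 0, 0, 0.0115, 0, -0.002, 0], [0, 0, 0, 0.0115, 0, -0.002, 0], [0, 0, 0, 0.0115, 0, -0.0008, 0], [0, 0, 0, 0.0115, 0, -0.0001, 0], [0, 0, 0, 0.0115, 0, -0.0001, 0]]}}

```text
clock: 15.88
eef_pos: [523.3, -74.9, 47.7]
tcp_rot: [3.141, -0.0, 1.947]
contact_force: [-2.7, 2.4, 6.7]
opening: 0.001
grasp_force: 2.6
```

Call:
{"method": "move_arm", "body": {"motion": [[0, 0, 0, -0.001, 0, 0, 0], [0, 0, 0, -0.003, 0, 0, 0], [0, 0, 0, -0.005, 0, 0, 0], [0, 0, 0, -0.007, 0, 0, 0], [0, 0, 0, -0.009, 0, 0, 0], [0, 0, 0, -0.012, 0, 0, 0]]}}

```text
clock: 16.62
eef_pos: [527.4, -85.6, 47.7]
tcp_rot: [-3.141, -0.001, 1.946]
contact_force: [-1.8, 5.0, 6.1]
opening: 0.001
grasp_force: 2.9
```

Call:
{"method": "move_arm", "body": {"motion": [[0, 0, 0, 0, 0, -0.002, 0], [0, 0, 0, 0.006, 0, -0.002, 0], [0, 0, 0, 0.012, 0, -0.002, 0], [0, 0, 0, 0.012, 0, -0.002, 0], [0, 0, 0, 0.012, 0, -0.0008, 0], [0, 0, 0, 0.012, 0, 0, 0], [0, 0, 0, 0.012, 0, 0, 0]]}}

```text
clock: 17.5
eef_pos: [523.3, -74.9, 47.7]
tcp_rot: [3.141, -0.0, 1.947]
contact_force: [-1.7, 2.2, 5.5]
opening: -0.003
grasp_force: 2.7
```

Call:
{"method": "move_arm", "body": {"motion": [[0, 0, 0, -0.001, 0, 0, 0], [0, 0, 0, -0.003, 0, 0, 0], [0, 0, 0, -0.005, 0, 0, 0], [0, 0, 0, -0.007, 0, 0, 0], [0, 0, 0, -0.009, 0, 0, 0], [0, 0, 0, -0.012, 0, 0, 0]]}}

```text
clock: 18.25
eef_pos: [526.7, -85.5, 47.6]
tcp_rot: [-3.14, -0.002, 1.946]
contact_force: [-4.4, 5.3, 7.7]
opening: -0.001
grasp_force: 3.7
```

Call:
{"method": "move_arm", "body": {"motion": [[0, 0, 0, 0, 0, -0.002, 0], [0, 0, 0, 0.006, 0, -0.002, 0], [0, 0, 0, 0.012, 0, -0.002, 0], [0, 0, 0, 0.012, 0, -0.002, 0], [0, 0, 0, 0.012, 0, -0.0008, 0], [0, 0, 0, 0.012, 0, 0, 0], [0, 0, 0, 0.012, 0, 0, 0]]}}

```text
clock: 19.12
eef_pos: [523.3, -74.9, 47.7]
tcp_rot: [3.141, -0.0, 1.947]
contact_force: [-1.3, 2.0, 5.0]
opening: -0.0
grasp_force: 2.6
```

Call:
{"method": "move_arm", "body": {"motion": [[0, 0, 0, -0.001, 0, 0, 0], [0, 0, 0, -0.003, 0, 0, 0], [0, 0, 0, -0.005, 0, 0, 0], [0, 0, 0, -0.007, 0, 0, 0], [0, 0, 0, -0.009, 0, 0, 0], [0, 0, 0, -0.012, 0, 0, 0]]}}

```text
clock: 19.88
eef_pos: [526.9, -85.4, 47.6]
tcp_rot: [-3.141, -0.002, 1.946]
contact_force: [-3.5, 5.6, 6.6]
opening: -0.001
grasp_force: 3.3
```

Call:
{"method": "move_arm", "body": {"motion": [[0, 0, 0, 0, 0, -0.002, 0], [0, 0, 0, 0.006, -0.002, -0.002, 0], [0, 0, 0, 0.012, -0.002, -0.002, 0], [0, 0, 0, 0.012, -0.002, -0.002, 0], [0, 0, 0, 0.012, -0.002, -0.0008, 0], [0, 0, 0, 0.012, -0.002, 0, 0], [0, 0, 0, 0.012, -0.002, 0, 0]]}}

```text
clock: 20.75
eef_pos: [521.4, -75.6, 47.7]
tcp_rot: [3.141, -0.0, 1.947]
contact_force: [-0.6, 2.4, 5.3]
opening: -0.001
grasp_force: 2.7
```

Call:
{"method": "move_arm", "body": {"motion": [[0, 0, 0, -0.001, 0, 0, 0], [0, 0, 0, -0.003, 0, 0, 0], [0, 0, 0, -0.005, 0, 0, 0]]}}

```text
clock: 21.12
eef_pos: [522.9, -79.8, 47.7]
tcp_rot: [-3.141, -0.001, 1.946]
contact_force: [-1.3, 4.5, 6.1]
opening: -0.002
grasp_force: 3.0
```

Call:
{"method": "move_arm", "body": {"motion": [[0, 0, 0, -0.002, 0, 0, 0], [0, 0, 0, -0.004, 0, 0, 0], [0, 0, 0, -0.007, 0, 0, 0]]}}

```text
clock: 21.5
eef_pos: [525.4, -86.2, 47.6]
tcp_rot: [-3.141, -0.001, 1.946]
contact_force: [-1.7, 4.6, 5.6]
opening: 0.001
grasp_force: 3.0
```

Call:
{"method": "move_arm", "body": {"motion": [[0, 0, 0, 0, 0, -0.004, 0], [0, 0, 0, 0.03, 0, -0.03, 0], [0, 0, 0, 0.07, 0, -0.05, 0], [0, 0, 0, 0.11, 0, -0.07, 0], [0, 0, 0, 0.11, 0, -0.07, 0], [0, 0, 0, 0.11, 0, -0.07, 0]]}}

```text
clock: 22.25
eef_pos: [485.6, 15.3, 117.5]
tcp_rot: [3.141, 0.001, 1.948]
contact_force: [0.9, 0.0, 0.3]
opening: 0.003
grasp_force: 0.0
```

```bash
python3 look2.py c; cat > gap.py <<'E'
from h import *
from m import cloud
from m2 import avg
import sys
hd=float(sys.argv[1]);d=np.array([np.cos(np.radians(hd)),np.sin(np.radians(hd))]);y=np.array([-d[1],d[0]])
for n in("top","side"):
    p,D=avg(n,6);P=cloud(n,p,D);k=P[...,:2]-np.array([542,-118.7]);X=k@d;Y=k@y;z=P[...,2]
    dark=(p.max(2)<130)
    m=(abs(z-39.5)<4.5)&(abs(Y)<45)&(X>-36)&(X<12)&(X>-14)
    mv=m&dark&(Y<-5);fx=m&(Y>10)&(p.max(2)-p.min(2)<40)
    for nm,q in(("mov",mv),("fix",fx)): print(n,nm,q.sum(),"Y pct",np.percentile(Y[q],[2,10,50,90,98]).round(1),"Xmax",X[q].max().round(1))
E
python3 gap.py -68.5
```

```text
[485.6  15.3 117.5] 22.25 [0.9 0.  0.3]
top mov 3 Y pct [-17.1 -16.9 -15.5 -14.8 -14.6] Xmax -6.8
top fix 69 Y pct [16.  17.4 23.4 29.7 31.2] Xmax 12.0
side mov 50 Y pct [-30.5 -29.2 -24.8 -18.  -16.2] Xmax 11.9
side fix 27 Y pct [15.6 19.6 24.8 29.4 30.7] Xmax 11.9Traceback (most recent call last):
  File "look2.py", line 11, in <module>
    k,l,st,ce=cv2.connectedComponentsWithStats(m);i=1+st[1:,4].argmax();v,u=np.where(l==i)
                                                      ~~~~~~~~~~~~~~~^^
ValueError: attempt to get argmax of an empty sequence
```

```bash
sed -i 's/i=1+st\[1:,4\].argmax();v,u/i=1+(st[1:,4].argmax() if k>1 else -1);v,u/; s/("top",(240,170,430,315)),//' look2.py; python3 look2.py c
cat > gap2.py <<'E'
from h import *
from m import cloud
from m2 import avg
import sys
hd=float(sys.argv[1]);d=np.array([np.cos(np.radians(hd)),np.sin(np.radians(hd))]);y=np.array([-d[1],d[0]])
for n in("top","side"):
    if len(sys.argv)>2: q=np.load(n+"1.npz");p,D=q["p"],q["d"];o=np.array([519.9,-73.4])
    else: p,D=avg(n,6);o=np.array([542,-118.7])
    P=cloud(n,p,D);k=P[...,:2]-o;X=k@d;Y=k@y;z=P[...,2]
    m=(abs(z-39.5)<3.5)&(abs(Y)<45)&(X<12)&(X>-34)
    R=[]
    for x0 in range(-34,12,4):
        q=m&(X>=x0)&(X<x0+4)
        if q.any(): R.append((x0,round(Y[q].min(),1),round(Y[q].max(),1)))
    print(n,R,"mean",np.mean([r[1:] for r in R],0).round(1))
E
python3 gap2.py -70.2 old; python3 gap2.py -69
```

```text
[485.3  15.6 117.5] 23.05 [-0.2 -0.   0.2]
top [(-34, np.float64(-30.6), np.float64(32.1)), (-30, np.float64(-31.4), np.float64(33.2)), (-26, np.float64(-30.7), np.float64(32.2)), (-22, np.float64(-31.4), np.float64(31.3)), (-18, np.float64(-30.8), np.float64(32.2)), (-14, np.float64(-31.5), np.float64(33.0)), (-10, np.float64(-30.9), np.float64(32.0)), (-6, np.float64(-31.6), np.float64(32.7)), (-2, np.float64(-30.9), np.float64(32.0)), (2, np.float64(-31.7), np.float64(32.7)), (6, np.float64(-30.9), np.float64(31.8)), (10, np.float64(-31.8), np.float64(30.3))] mean [-31.2  32.1]
side [(-34, np.float64(-33.1), np.float64(30.7)), (-30, np.float64(-32.4), np.float64(30.7)), (-26, np.float64(-32.5), np.float64(32.0)), (-22, np.float64(-33.5), np.float64(32.7)), (-18, np.float64(-33.0), np.float64(31.0)), (-14, np.float64(-31.5), np.float64(31.1)), (-10, np.float64(-33.2), np.float64(30.8)), (-6, np.float64(-33.3), np.float64(30.0)), (-2, np.float64(-33.5), np.float64(31.7)), (2, np.float64(-34.7), np.float64(30.2)), (6, np.float64(-33.5), np.float64(30.2)), (10, np.float64(-31.9), np.f
[... 628 characters left out ...]
 (-30, np.float64(-30.2), np.float64(29.5)), (-26, np.float64(-28.7), np.float64(27.5)), (-22, np.float64(-28.5), np.float64(30.5)), (-18, np.float64(-29.5), np.float64(29.9)), (-14, np.float64(-27.1), np.float64(31.2)), (-10, np.float64(-28.5), np.float64(29.4)), (-6, np.float64(-29.3), np.float64(29.3)), (-2, np.float64(-29.5), np.float64(30.3)), (2, np.float64(-27.1), np.float64(29.7)), (6, np.float64(-28.8), np.float64(30.0)), (10, np.float64(-29.6), np.float64(14.9))] mean [-28.7  28. ]Traceback (most recent call last):
  File "look2.py", line 7, in <module>
    for n,(u0,v0,u1,v1) in(("side",(250,195,435,330))):
        ^^^^^^^^^^^^^^^
ValueError: too many values to unpack (expected 2)
```

```bash
python3 go.py 520.7 -74.1 50 111.2
```

```text
now [485.29  15.53 117.5 ] [180.     0.   111.55] F [ 0.79 -0.58  0.74] t 23.65 op -0.005631431093346619
rot [0.     0.     0.0061] shift m [-0.0964  0.      0.0675]
```

Call:
{"method": "move_arm", "body": {"motion": [[0, 0, 0.006, -0.04, 0, 0, 0], [0, 0, 0.006, -0.08, 0, 0.02, 0], [0, 0, 0.006, -0.0964, 0, 0.04, 0], [0, 0, 0.006, -0.0964, 0, 0.06, 0], [0, 0, 0.006, -0.0964, 0, 0.0675, 0], [0, 0, 0.006, -0.0964, 0, 0.0675, 0], [0, 0, 0.006, -0.0964, 0, 0.0675, 0]]}}

```text
clock: 24.52
eef_pos: [521.1, -74.0, 50.7]
tcp_rot: [3.141, 0.0, 1.941]
contact_force: [-0.7, -0.3, -0.7]
opening: 0.001
grasp_force: 0.0
```

Call:
{"method": "move_arm", "body": {"motion": [[0, 0, 0, 0, 0, 0.001, 0], [0, 0, 0, 0, 0, 0.002, 0], [0, 0, 0, 0, 0, 0.002, 0]]}}

```text
clock: 24.9
eef_pos: [520.7, -74.1, 48.1]
tcp_rot: [3.141, 0.0, 1.941]
contact_force: [0.3, 0.4, 0.5]
opening: 0.004
grasp_force: 0.0
```

Call:
{"method": "move_arm", "body": {"motion": [[0, 0, 0, 0, 0, 0.0004, 0], [0, 0, 0, 0, 0, 0.0007, 0], [0, 0, 0, 0, 0, 0.0007, 0]]}}

```text
clock: 25.28
eef_pos: [520.8, -74.1, 47.6]
tcp_rot: [3.141, 0.0, 1.941]
contact_force: [-2.2, 0.9, 6.6]
opening: 0.006
grasp_force: 3.2
```

Call:
{"method": "move_arm", "body": {"motion": [[0, 0, 0, -0.001, 0, 0, 0], [0, 0, 0, -0.0025, 0, 0, 0], [0, 0, 0, -0.004, 0, 0, 0]]}}

```text
clock: 25.65
eef_pos: [521.8, -77.1, 47.6]
tcp_rot: [-3.141, -0.001, 1.94]
contact_force: [-1.8, 6.2, 6.7]
opening: 0.002
grasp_force: 3.7
```

Call:
{"method": "move_arm", "body": {"motion": [[0, 0, 0, -0.0015, 0, 0, 0], [0, 0, 0, -0.003, 0, 0, 0], [0, 0, 0, -0.0045, 0, 0, 0]]}}

```text
clock: 26.02
eef_pos: [523.4, -81.3, 47.6]
tcp_rot: [-3.141, -0.001, 1.94]
contact_force: [-3.2, 5.9, 7.9]
opening: 0.002
grasp_force: 3.7
```

Call:
{"method": "move_arm", "body": {"motion": [[0, 0, 0, -0.001, 0, 0, 0], [0, 0, 0, -0.002, 0, 0, 0], [0, 0, 0, -0.003, 0, 0, 0]]}}

```text
clock: 26.4
eef_pos: [524.5, -84.2, 47.6]
tcp_rot: [-3.141, -0.001, 1.94]
contact_force: [-1.5, 3.8, 7.2]
opening: 0.002
grasp_force: 3.7
```

Call:
{"method": "move_arm", "body": {"motion": [[0, 0, 0, 0, 0, -0.002, 0], [0, 0, 0, 0.006, 0, -0.002, 0], [0, 0, 0, 0.0115, 0, -0.002, 0], [0, 0, 0, 0.0115, 0, -0.002, 0], [0, 0, 0, 0.0115, 0, -0.0008, 0], [0, 0, 0, 0.0115, 0, 0, 0], [0, 0, 0, 0.0115, 0, 0, 0]]}}

```text
clock: 27.28
eef_pos: [520.8, -74.2, 47.6]
tcp_rot: [3.141, -0.0, 1.941]
contact_force: [-1.8, 1.3, 7.3]
opening: 0.0
grasp_force: 3.4
```

Call:
{"method": "move_arm", "body": {"motion": [[0, 0, 0, -0.0015, 0, 0, 0], [0, 0, 0, -0.003, 0, 0, 0]]}}

```text
clock: 27.52
eef_pos: [521.6, -76.4, 47.6]
tcp_rot: [-3.142, -0.001, 1.94]
contact_force: [-2.6, 5.2, 7.2]
opening: 0.002
grasp_force: 3.7
```

Call:
{"method": "move_arm", "body": {"motion": [[0, 0, 0, -0.0015, 0, 0, 0], [0, 0, 0, -0.003, 0, 0, 0]]}}

```text
clock: 27.78
eef_pos: [522.6, -79.1, 47.6]
tcp_rot: [-3.141, -0.001, 1.94]
contact_force: [-2.5, 6.3, 7.2]
opening: 0.002
grasp_force: 3.7
```

Call:
{"method": "move_arm", "body": {"motion": [[0, 0, 0, -0.0015, 0, 0, 0], [0, 0, 0, -0.003, 0, 0, 0]]}}

```text
clock: 28.02
eef_pos: [523.7, -81.9, 47.6]
tcp_rot: [-3.141, -0.001, 1.94]
contact_force: [-2.6, 6.6, 7.2]
opening: 0.004
grasp_force: 3.7
```

Call:
{"method": "move_arm", "body": {"motion": [[0, 0, 0, -0.0015, 0, 0, 0], [0, 0, 0, -0.003, 0, 0, 0]]}}

```text
clock: 28.28
eef_pos: [524.7, -84.7, 47.6]
tcp_rot: [-3.141, -0.001, 1.94]
contact_force: [-2.7, 5.9, 7.2]
opening: 0.004
grasp_force: 3.8
```

```bash
python3 - <<'E'
from h import *
F=[]
for _ in range(8):
    F.append(sensors.sense()["contact_force"]);grab_frame("side")
print(np.mean(F,0).round(2),np.std(F,0).round(2),sensors.sense()["eef_pos"].round(2))
E
```

```text
[-2.28  5.28  7.44] [0.27 0.63 0.46] [524.77 -84.82  47.58]
```

```bash
python3 go.py 446 48.1 80 111.2;python3 go.py 446 48.1 28.5 111.2|tail -1
```

```text
now [524.77 -84.82  47.58] [-1.7999e+02 -6.0000e-02  1.1117e+02] F [-2.16  5.44  7.23] t 28.675 op 0.0007281373692590495
rot [-0.0002 -0.0011 -0.0006] shift m [ 0.1524 -0.0255 -0.0323]
rot [-0.0002 -0.0011 -0.0006] shift m [ 0.1524 -0.0255  0.0192]
```

Call:
{"method": "move_arm", "body": {"motion": [[0, 0, 0, 0, 0, -0.003, 0], [0, 0, 0, 0, 0, -0.03, 0], [0, 0, 0, 0.05, -0.0255, -0.04, 0], [0, 0, 0, 0.1, -0.0255, -0.04, 0], [0, 0, 0, 0.1524, -0.0255, -0.0323, 0], [0, 0, 0, 0.1524, -0.0255, -0.0323, 0], [0, 0, 0, 0.1524, -0.0255, -0.0323, 0]]}}

```text
clock: 29.55
eef_pos: [446.7, 47.4, 79.8]
tcp_rot: [3.141, 0.001, 1.942]
contact_force: [-0.1, -0.8, -0.0]
opening: -0.0
grasp_force: 0.0
```

```bash
python3 gap2.py -69; sed -i 's/(("side",(250,195,435,330)))/(("side",(250,195,435,330)),)/' look2.py; python3 look2.py d; python3 go.py 446 48.1 28.5 111.2
```

```text
top [(-34, np.float64(-24.4), np.float64(31.0)), (-30, np.float64(-27.3), np.float64(30.2)), (-26, np.float64(-26.9), np.float64(31.6)), (-22, np.float64(-27.7), np.float64(30.0)), (-18, np.float64(-27.0), np.float64(31.4)), (-14, np.float64(-27.9), np.float64(29.7)), (-10, np.float64(-27.3), np.float64(31.1)), (-6, np.float64(-28.1), np.float64(29.2)), (-2, np.float64(-27.5), np.float64(31.0)), (2, np.float64(-26.9), np.float64(29.1)), (6, np.float64(-27.8), np.float64(30.7)), (10, np.float64(-26.3), np.float64(29.1))] mean [-27.1  30.3]
side [(-34, np.float64(-23.5), np.float64(24.0)), (-30, np.float64(-29.4), np.float64(29.8)), (-26, np.float64(-28.6), np.float64(26.3)), (-22, np.float64(-28.2), np.float64(28.0)), (-18, np.float64(-30.0), np.float64(27.9)), (-14, np.float64(-29.7), np.float64(30.1)), (-10, np.float64(-28.5), np.float64(29.2)), (-6, np.float64(-29.9), np.float64(28.9)), (-2, np.float64(-29.9), np.float64(29.2)), (2, np.float64(-31.4), np.float64(25.8)), (6, np.float64(-28.7), np.float64(30.0)), (10, np.float64(-24.2), np.float64(23.4))] mean [-28.5  27.7]
[446.1  47.4  79.6] 30.15 [-0.2  0.2  0. ]
side blue [486.7  23.2  36. ] hd -70.53 len 98.6
 brass@46 19 [521.8 -83.2  46. ] rel blue 112.0 -2.5
 brass@46 115 [ 535.2 -135.6   46. ] rel blue 165.9 -7.2
 stud [ 539.8 -120.5   52.4] rel blue 153.2 2.1
now [446.11  47.55  79.57] [-180.    -0.   111.2] F [-0.16  0.62 -0.75] t 30.35 op -0.0019256117847598886
rot [-0. -0.  0.] shift m [0.0006 0.0001 0.0511]
```

View pics/side_d.png

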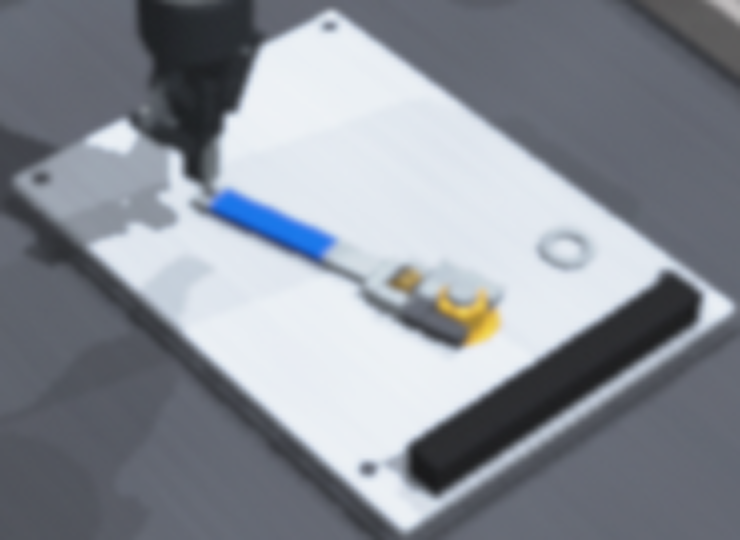

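Call:
{"method": "move_arm", "body": {"motion": [[0, 0, 0.03, 0, 0, 0.02, 0], [0, 0, 0.03, 0, 0, 0.04, 0], [0, 0, 0.03, 0, 0, 0.049, 0], [0, 0, 0.03, 0, 0, 0.051, 0], [0, 0, 0.03, 0, 0, 0.051, 0]]}}

```text
clock: 30.98
eef_pos: [446.4, 47.6, 28.9]
tcp_rot: [3.141, 0.0, 1.911]
contact_force: [-0.3, -0.2, -0.1]
opening: 0.001
grasp_force: 0.0
```

Call:
{"method": "move_arm", "body": {"motion": [[0, 0, 0, 0, 0.003, 0, 0], [0, 0, 0, 0, 0.006, 0, 0], [0, 0, 0, 0, 0.008, 0, 0], [0, 0, 0, 0, 0.008, 0, 0]]}}

```text
clock: 31.48
eef_pos: [453.5, 50.1, 28.7]
tcp_rot: [-3.141, -0.0, 1.911]
contact_force: [-1.2, -1.1, 2.9]
opening: -0.001
grasp_force: 1.5
```

Call:
{"method": "move_arm", "body": {"motion": [[0, 0, 0, 0, 0.0015, 0, 0], [0, 0, 0, 0, 0.003, 0, 0], [0, 0, 0, 0, 0.003, 0, 0]]}}

```text
clock: 31.85
eef_pos: [455.8, 51.1, 28.5]
tcp_rot: [-3.14, -0.0, 1.911]
contact_force: [-5.2, -0.4, 4.7]
opening: 0.001
grasp_force: 3.1
```

Call:
{"method": "move_arm", "body": {"motion": [[0, 0, 0, 0, -0.003, 0, 0], [0, 0, 0, 0, -0.003, 0.002, 0], [0, 0, 0, 0, -0.003, 0.002, 0], [0, 0, 0, 0, -0.0015, 0.002, 0], [0, 0, 0, 0, 0, 0.002, 0], [0, 0, 0, 0, 0.0, 0.002, 0]]}}

```text
clock: 32.6
eef_pos: [456.0, 51.1, 26.4]
tcp_rot: [-3.141, -0.0, 1.911]
contact_force: [-2.5, -1.5, 0.4]
opening: -0.003
grasp_force: 1.5
```

```bash
python3 - <<'E'
import numpy as np
for f in np.arange(.03,.25,.03):
    c,s=np.cos(f),np.sin(f);print([0,0,round(f,3),round((189*(c-1)+24*s)/1000,4),round((189*s+24*(1-c))/1000,4),0,0],end=", ")
E
```

```text
[0, 0, np.float64(0.03), np.float64(0.0006), np.float64(0.0057), 0, 0], [0, 0, np.float64(0.06), np.float64(0.0011), np.float64(0.0114), 0, 0], [0, 0, np.float64(0.09), np.float64(0.0014), np.float64(0.0171), 0, 0], [0, 0, np.float64(0.12), np.float64(0.0015), np.float64(0.0228), 0, 0], [0, 0, np.float64(0.15), np.float64(0.0015), np.float64(0.0285), 0, 0], [0, 0, np.float64(0.18), np.float64(0.0012), np.float64(0.0342), 0, 0], [0, 0, np.float64(0.21), np.float64(0.0009), np.float64(0.0399), 0, 0], [0, 0, np.float64(0.24), np.float64(0.0003), np.float64(0.0456), 0, 0],
```

Call:
{"method": "move_arm", "body": {"motion": [[0, 0, 0.03, 0.0006, 0.0057, 0, 0], [0, 0, 0.06, 0.0011, 0.0114, 0, 0], [0, 0, 0.09, 0.0014, 0.0171, 0, 0], [0, 0, 0.12, 0.0015, 0.0228, 0, 0]]}}

```text
clock: 33.1
eef_pos: [478.0, 60.4, 26.6]
tcp_rot: [3.141, 0.0, 1.789]
contact_force: [-2.7, -1.7, -0.6]
opening: 0.003
grasp_force: 1.1
```

Call:
{"method": "move_arm", "body": {"motion": [[0, 0, 0.03, 0.0006, 0.0057, 0, 0], [0, 0, 0.06, 0.0011, 0.0114, 0, 0], [0, 0, 0.09, 0.0014, 0.0171, 0, 0], [0, 0, 0.12, 0.0015, 0.0228, 0, 0]]}}

```text
clock: 33.6
eef_pos: [499.7, 66.7, 26.6]
tcp_rot: [-3.141, 0.0, 1.669]
contact_force: [-3.1, -1.9, 0.4]
opening: 0.001
grasp_force: 1.2
```

Call:
{"method": "move_arm", "body": {"motion": [[0, 0, 0.03, 0.0006, 0.0057, 0, 0], [0, 0, 0.06, 0.0011, 0.0114, 0, 0], [0, 0, 0.09, 0.0014, 0.0171, 0, 0], [0, 0, 0.12, 0.0015, 0.0228, 0, 0], [0, 0, 0.15, 0.0015, 0.0285, 0, 0], [0, 0, 0.18, 0.0012, 0.0342, 0, 0], [0, 0, 0.21, 0.0009, 0.0399, 0, 0], [0, 0, 0.21, 0.0009, 0.0399, 0, 0]]}}

```text
clock: 34.6
eef_pos: [540.1, 71.7, 26.7]
tcp_rot: [3.14, -0.001, 1.46]
contact_force: [-1.0, -0.3, -0.0]
opening: 0.003
grasp_force: 0.1
```

Call:
{"method": "move_arm", "body": {"motion": [[0, 0, 0.015, 0.0003, 0.0028, 0, 0], [0, 0, 0.03, 0.0006, 0.0057, 0, 0], [0, 0, 0.045, 0.0008, 0.0085, 0, 0], [0, 0, 0.06, 0.0011, 0.0114, 0, 0]]}}

```text
clock: 35.1
eef_pos: [550.6, 71.4, 26.6]
tcp_rot: [-3.142, -0.0, 1.4]
contact_force: [-3.8, 1.5, 1.6]
opening: -0.001
grasp_force: 2.1
```

```bash
python3 look2.py e; python3 gap2.py -100
```

```text
[550.6  71.4  26.6] 35.1 [-3.8  1.5  1.6]
side blue [566.8  30.   36. ] hd -102.55 len 99.5
 brass@46 21 [543.8 -78.8  46. ] rel blue 111.1 1.2
 brass@46 127 [ 530.9 -135.6   46. ] rel blue 169.4 1.0
 stud [ 540.7 -120.7   53.3] rel blue 152.7 7.3
top [(-34, np.float64(-24.8), np.float64(30.4)), (-30, np.float64(-26.9), np.float64(31.2)), (-26, np.float64(-26.2), np.float64(31.8)), (-22, np.float64(-27.7), np.float64(30.4)), (-18, np.float64(-27.2), np.float64(31.1)), (-14, np.float64(-26.3), np.float64(31.8)), (-10, np.float64(-28.1), np.float64(30.0)), (-6, np.float64(-27.2), np.float64(30.6)), (-2, np.float64(-26.6), np.float64(31.5)), (2, np.float64(-28.1), np.float64(30.0)), (6, np.float64(-27.5), np.float64(31.0)), (10, np.float64(-26.7), np.float64(31.0))] mean [-26.9  30.9]
side [(-34, np.float64(-24.1), np.float64(28.7)), (-30, np.float64(-28.9), np.float64(30.8)), (-26, np.float64(-29.5), np.float64(28.6)), (-22, np.float64(-29.0), np.float64(29.5)), (-18, np.float64(-29.1), np.float64(30.4)), (-14, np.float64(-27.2), np.float64(30.4)), (-10, np.float64(-29.8), np.float64(30.2)), (-6, np.float64(-28.4), np.float64(28.2)), (-2, np.float64(-28.8), np.float64(28.6)), (2, np.float64(-29.8), np.float64(31.2)), (6, np.float64(-29.9), np.float64(28.2)), (10, np.float64(-28.4), np.float64(29.8))] mean [-28.6  29.6]
```

Call:
{"method": "move_arm", "body": {"motion": [[0, 0, 0.01, 0.0002, 0.0019, 0, 0], [0, 0, 0.02, 0.0004, 0.0038, 0, 0], [0, 0, 0.03, 0.0006, 0.0057, 0, 0]]}}

```text
clock: 36.28
eef_pos: [555.9, 71.0, 26.5]
tcp_rot: [-3.141, 0.0, 1.37]
contact_force: [-3.1, -0.7, 1.2]
opening: 0.001
grasp_force: 2.0
```

Call:
{"method": "move_arm", "body": {"motion": [[0, 0, 0.01, 0.0002, 0.0019, 0, 0], [0, 0, 0.02, 0.0004, 0.0038, 0, 0]]}}

```text
clock: 36.52
eef_pos: [560.1, 70.6, 26.5]
tcp_rot: [-3.142, 0.0, 1.35]
contact_force: [-2.3, 0.8, -0.4]
opening: -0.003
grasp_force: 1.6
```

Call:
{"method": "move_arm", "body": {"motion": [[0, 0, 0.01, 0.0002, 0.0019, 0, 0], [0, 0, 0.02, 0.0004, 0.0038, 0, 0]]}}

```text
clock: 36.78
eef_pos: [564.0, 70.2, 26.6]
tcp_rot: [3.142, 0.0, 1.33]
contact_force: [-3.0, 0.6, 1.5]
opening: -0.004
grasp_force: 1.5
```

Call:
{"method": "move_arm", "body": {"motion": [[0, 0, 0.01, 0.0002, 0.0019, 0, 0], [0, 0, 0.015, 0.0003, 0.0028, 0, 0]]}}

```text
clock: 37.02
eef_pos: [566.8, 69.8, 26.6]
tcp_rot: [3.141, -0.0, 1.315]
contact_force: [-2.2, 1.1, -0.0]
opening: 0.001
grasp_force: 1.3
```

Call:
{"method": "move_arm", "body": {"motion": [[0, 0, 0.005, 0.0001, 0.0009, 0, 0], [0, 0, 0.01, 0.0002, 0.0019, 0, 0]]}}

```text
clock: 37.28
eef_pos: [568.5, 69.5, 26.6]
tcp_rot: [3.142, -0.0, 1.305]
contact_force: [-1.7, 0.0, 0.3]
opening: 0.002
grasp_force: 1.3
```

Call:
{"method": "move_arm", "body": {"motion": [[0, 0, 0.005, 0.0001, 0.0009, 0, 0], [0, 0, 0.01, 0.0002, 0.0019, 0, 0]]}}

```text
clock: 37.52
eef_pos: [570.4, 69.2, 26.6]
tcp_rot: [-3.142, 0.0, 1.295]
contact_force: [-2.5, 0.7, -0.2]
opening: 0.001
grasp_force: 1.2
```

Call:
{"method": "move_arm", "body": {"motion": [[0, 0, 0.005, 0.0001, 0.0009, 0, 0], [0, 0, 0.01, 0.0002, 0.0019, 0, 0]]}}

```text
clock: 37.78
eef_pos: [572.3, 68.9, 26.6]
tcp_rot: [-3.142, -0.0, 1.286]
contact_force: [-1.9, 1.3, -0.5]
opening: 0.002
grasp_force: 1.2
```

Call:
{"method": "move_arm", "body": {"motion": [[0, 0, 0.005, 0.0001, 0.0009, 0, 0], [0, 0, 0.01, 0.0002, 0.0019, 0, 0]]}}

```text
clock: 38.02
eef_pos: [573.9, 68.7, 26.5]
tcp_rot: [-3.141, 0.0, 1.275]
contact_force: [-3.8, 1.6, 1.0]
opening: 0.003
grasp_force: 2.1
```

Call:
{"method": "move_arm", "body": {"motion": [[0, 0, 0.005, 0.0001, 0.0009, 0, 0], [0, 0, 0.005, 0.0001, 0.0009, 0, 0]]}}

```text
clock: 38.28
eef_pos: [574.8, 68.5, 26.5]
tcp_rot: [-3.141, 0.0, 1.271]
contact_force: [-3.8, 2.9, -0.0]
opening: 0.002
grasp_force: 2.4
```

Call:
{"method": "move_arm", "body": {"motion": [[0, 0, 0, 0, -0.003, 0, 0], [0, 0, 0, 0, -0.01, 0, 0], [0, 0, 0, 0, -0.01, -0.03, 0], [0, 0, 0, 0, -0.03, -0.09, 0], [0, 0, 0, 0.02, -0.08, -0.12, 0], [0, 0, 0, 0.02, -0.08, -0.12, 0]]}}

```text
clock: 39.02
eef_pos: [503.7, 112.7, 149.1]
tcp_rot: [3.138, -0.002, 1.273]
contact_force: [0.5, -0.3, 1.1]
opening: -0.001
grasp_force: 0.0
```

```bash
python3 gap2.py -107; python3 look2.py f
```

```text
top [(-34, np.float64(-26.5), np.float64(30.6)), (-30, np.float64(-27.8), np.float64(31.5)), (-26, np.float64(-27.3), np.float64(30.9)), (-22, np.float64(-28.0), np.float64(31.4)), (-18, np.float64(-27.7), np.float64(30.4)), (-14, np.float64(-26.0), np.float64(31.6)), (-10, np.float64(-27.4), np.float64(30.2)), (-6, np.float64(-26.2), np.float64(30.9)), (-2, np.float64(-27.8), np.float64(29.9)), (2, np.float64(-26.4), np.float64(31.0)), (6, np.float64(-27.8), np.float64(29.8)), (10, np.float64(-28.4), np.float64(31.0))] mean [-27.3  30.8]
side [(-34, np.float64(-22.2), np.float64(30.1)), (-30, np.float64(-21.6), np.float64(30.4)), (-26, np.float64(-28.8), np.float64(28.6)), (-22, np.float64(-27.9), np.float64(30.3)), (-18, np.float64(-29.1), np.float64(28.2)), (-14, np.float64(-28.2), np.float64(29.8)), (-10, np.float64(-28.8), np.float64(28.4)), (-6, np.float64(-28.2), np.float64(26.1)), (-2, np.float64(-29.0), np.float64(30.5)), (2, np.float64(-28.4), np.float64(28.9)), (6, np.float64(-28.9), np.float64(27.9)), (10, np.float64(-27.7), np.float64(29.2))] mean [-27.4  29. ]
[504.5 110.9 146.2] 39.625 [0.4 0.6 0.4]
side blue [585.1  28.2  36. ] hd -107.61 len 98.2
 brass@46 23 [547.1 -78.9  46. ] rel blue 113.6 -3.9
 brass@46 131 [ 530.1 -135.1   46. ] rel blue 172.3 -3.0
 stud [ 539.9 -120.2   52.8] rel blue 155.1 1.8
```

View pics/side_f.png

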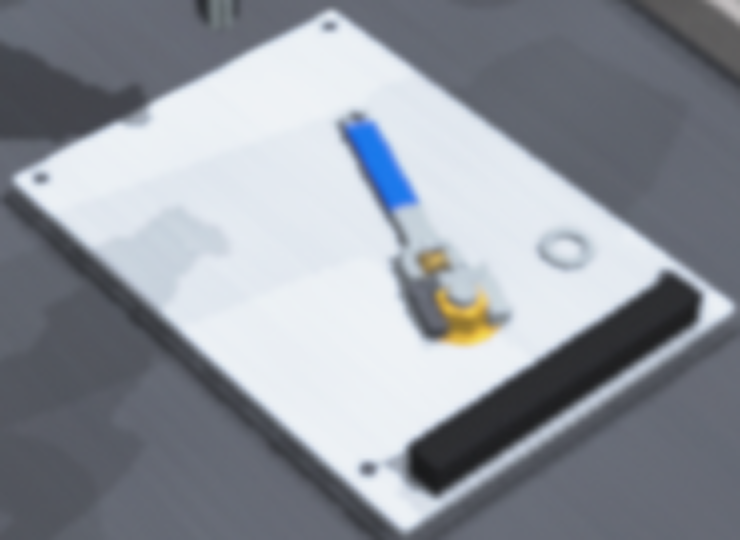

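```bash
python3 go.py 561.4 72.6 26.5 72.8
```

```text
now [504.51 111.12 146.53] [-180.      0.     72.81] F [-0.27  0.59 -0.2 ] t 39.825 op 0.004784589243622995
rot [-0.      0.0001  0.0002] shift m [-0.02    0.0657  0.12  ]
```

Call:
{"method": "move_arm", "body": {"motion": [[0, 0, 0, -0.02, 0.03, 0.03, 0], [0, 0, 0, -0.02, 0.0657, 0.08, 0], [0, 0, 0, -0.02, 0.0657, 0.1, 0], [0, 0, 0, -0.02, 0.0657, 0.119, 0], [0, 0, 0, -0.02, 0.0657, 0.12, 0], [0, 0, 0, -0.02, 0.0657, 0.12, 0]]}}

```text
clock: 40.58
eef_pos: [561.4, 72.9, 27.3]
tcp_rot: [3.141, -0.0, 1.271]
contact_force: [0.4, 0.2, 0.2]
opening: -0.004
grasp_force: 0.0
```

Call:
{"method": "move_arm", "body": {"motion": [[0, 0, 0, 0, 0.004, 0, 0], [0, 0, 0, 0, 0.008, 0, 0], [0, 0, 0, 0, 0.0115, 0, 0], [0, 0, 0, 0, 0.013, 0, 0], [0, 0, 0, 0, 0.013, 0, 0]]}}

```text
clock: 41.2
eef_pos: [573.6, 68.9, 26.7]
tcp_rot: [-3.141, -0.0, 1.271]
contact_force: [-2.4, 1.7, 3.4]
opening: 0.006
grasp_force: 1.6
```

```bash
cat > f.py <<'E'
from h import *
F=[];p=[]
for _ in range(4):
    grab_frame("top");s=sensors.sense();F.append(s["contact_force"]);p.append(s["eef_pos"])
print(np.mean(F,0).round(2),np.mean(p,0).round(2),s["clock"],"push",(np.mean(F,0)@[-.955,.295,0]).round(2))
E
python3 f.py
```

```text
[-2.08  1.85  3.14] [573.61  68.88  26.64] 41.4 push 2.53
```

Call:
{"method": "move_arm", "body": {"motion": [[0, 0, 0, 0, 0.001, 0, 0], [0, 0, 0, 0, 0.001, 0, 0]]}}

```text
clock: 41.65
eef_pos: [574.2, 68.7, 26.5]
tcp_rot: [-3.14, 0.0, 1.271]
contact_force: [-3.1, 3.4, 3.8]
opening: 0.001
grasp_force: 3.1
```

Call:
{"method": "move_arm", "body": {"motion": [[0, 0, 0, 0, 0.001, 0, 0], [0, 0, 0, 0, 0.001, 0, 0]]}}

```text
clock: 41.9
eef_pos: [574.8, 68.5, 26.5]
tcp_rot: [-3.14, 0.0, 1.271]
contact_force: [-5.2, 4.9, 4.9]
opening: 0.0
grasp_force: 3.9
```

Call:
{"method": "move_arm", "body": {"motion": [[0, 0, 0, 0, 0.001, 0, 0], [0, 0, 0, 0, 0.001, 0, 0]]}}

```text
clock: 42.15
eef_pos: [575.4, 68.4, 26.4]
tcp_rot: [-3.139, 0.0, 1.271]
contact_force: [-5.5, 4.8, 5.3]
opening: -0.002
grasp_force: 4.6
```

Call:
{"method": "move_arm", "body": {"motion": [[0, 0, 0, 0, -0.003, 0, 0], [0, 0, 0, 0, -0.012, 0, 0], [0, 0, 0, 0, -0.012, -0.03, 0], [0, 0, 0, 0, -0.03, -0.09, 0], [0, 0, 0, 0.02, -0.08, -0.12, 0], [0, 0, 0, 0.02, -0.08, -0.12, 0], [0, 0, 0, 0.02, -0.08, -0.12, 0]]}}

```text
clock: 43.02
eef_pos: [506.2, 110.6, 146.6]
tcp_rot: [3.141, -0.0, 1.272]
contact_force: [-0.4, 0.4, -0.4]
opening: 0.003
grasp_force: 0.0
```

```bash
sed -i 's/avg(n,4)/avg(n,2)/' look2.py; sed -i 's/avg(n,6)/avg(n,2)/' gap2.py; python3 look2.py g; python3 gap2.py -107.5 | grep -o "^[a-z]*\|mean.*"; python3 go.py 0 0 0 0|head -1
```

```text
[506.2 110.6 146.6] 43.025 [-0.4  0.4 -0.4]
side blue [585.4  28.2  36. ] hd -107.32 len 98.2
 brass@46 23 [547.1 -78.9  46. ] rel blue 113.6 -4.8
 brass@46 129 [ 529.9 -135.4   46. ] rel blue 172.7 -4.3
 stud [ 541.  -120.3   52.7] rel blue 155.0 1.8
top
mean [-27.4  30. ]
side
mean [-26.8  28.6]
now [506.17 110.19 145.76] [-1.7994e+02  4.0000e-02  7.2770e+01] F [-0.14 -0.67  0.28] t 43.325 op -0.0018923394875236344
```

```bash
python3 -c "
from rig import order
print(order.sign_off())"
```

```text
the job is handed in; nothing more can be done
None
```

I handed the job in at about 43 s. By my measurements the nut is home in the throat, the jaw is snug, and the nut is turned up to its stop. A second, harder push left the wrench unmoved; sign-off gave no verdict, so success is unconfirmed.

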